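Press the glued slate: four clicks and hold

TASK

The small slate has just been glued to the gable in the lever press, but the try square used to set it is still lying across it: lift the square off without shifting the small slate, and lay it flat on the bench, clear of the press. Then bring the press lever down until it has clicked exactly four times (each click can be felt; a fifth would crack the slate). The lever springs back when let go, so finish with the gripper still holding it at the fourth click, pressing the slates together while the glue sets.

Things in the scene. Friction and masses are not known exactly. Their poses are not given: they have to be found in the camera images.
- square_stock (a point): Try square, loose, about 0.2 kg: beech stock 120 x 20 x 16 mm, thin steel blade. The point is the stock's centre, half-way up (8 mm above its underside, 50 mm above the bench at the start). x runs along the stock (120 mm), y across it (20 mm) and away from the blade, z up. Pinch the stock across y at about x = -15 mm, clear of the blade.
- try_square: The same square, same axes; origin under the middle of its 216 mm length, level with the stock's underside. Blade 36 wide, 2 thick, 200 mm long, leaves the stock towards -y over x = 18 to 54 mm, its underside 8 mm above the stock's. It lies on the small slate under the foot, with 16 mm free above it: raise it 5 to 8 mm, draw it out along +y about 150 mm, then lift.
- press: Lever press, fixed. Origin on the bench under the ram axis; -x is its front, +y its left. Grey base 265 x 170 mm; plywood nest, top 42 mm high, reaching 145 mm to the front, 105 right, 85 left, 70 back; head 60 mm wide, from 138 to 212 mm high; ram top at 290 mm. The lever is on its left side, leaning up over the front left; keep clear of it when fetching the square.
- nest (a point): Centre of the nest on the ram axis, level with its top and with the top of the gable slate sunk in it (42 mm above the bench). Axes as the press. The bench to the front right of the press is free for the square: 0.32 to 0.44 m ahead of the robot and 0.10 to 0.34 m to its right; a low gable pile (100 mm) stands to the right of the press.
- doubler_center (a point): The small slate, 50 x 63 x 8 mm, loose (its glue is soft), lying on the gable slate under the foot; the point is its centre, half-way up. It must stay within 12 mm of the nest centre along each axis of the press.
- doubler: The same small slate; the origin is the centre of its underside.
- foot: The press foot, rubber-faced, 34 mm across, sprung into the end of the ram; 18 mm above the small slate when the lever is up. The ram sinks 30 mm per radian of lever; after touching, the foot's spring starts at 8 N and adds 2 N per mm.
- press_lever: The lever; origin on its hinge axis (along press y), -x points along the rod to the grip. At rest it stands 0.84 rad above level, pointing to the press's front; level after 0.84 rad of travel, bottom stop at 1.22 rad. A spring always drives it back up: the pull at the grip is about 7 N at first, 5 to 14 N over the first teeth and 10 to 20 N about the fourth.
- lever_pivot (a point): A point on the lever's hinge axis, in the plane in which the grip swings: 35 mm behind and 62 mm to the left of the ram axis, 175 mm above the bench. The hinge axis is the y axis of the press. Slate stacks 250 to 310 mm high stand to the left of the press, as near as 60 mm to the side of the grip: come to the grip from above or from the right.
- lever_grip (a point): Centre of the black barrel grip on the lever's end, 28 mm thick, 55 mm long; 200 mm from lever_pivot; 324 mm above the bench at rest, about 170 mm after four clicks. Pinch it from above, fingers closing across the lever (along press y); the lever then pitches between the fingers, so the gripper need not turn.
- pawl_roller (a point): Centre of the 8 mm brass roller of the lever's sprung pawl. It rides over the six round teeth of the steel quadrant on the head's left, 0.16 rad of lever apart; the first tooth comes at 0.24 to 0.36 rad (set differently each time). Climbing a tooth, the pull at the grip rises 4 to 7 N; as the roller drops behind it the pull falls 4 to 9 N: the click.
- notch1 (a point): Where the roller's centre lies after one click (between the first and second tooth). Fixed to the quadrant; the notches are 12 mm apart.
- notch4 (a point): Where the roller's centre lies after four clicks, between the fourth and fifth tooth.
- notch5 (a point): Where the roller's centre lies after five clicks.

How it is judged:
By the outcome, as a careful person would: the job done as asked, in the order asked, and still so for the second after the job is handed in, while the arm keeps its last pose, push and grip.
It also fails if it takes over 72 s, if anything falls off the work surface, if the arm or the gripper's body presses on something with over 40 N, if the wrist force passes 120 N, or if a joint passes its speed limit or range.

ROBOT

A 6-joint arm with a two-finger parallel gripper is mounted at the origin on the work surface; the furniture and walls round the work are solid. World frame = base frame: x ahead of the robot, y to its left, z up, the work surface at z = 0. Lengths are in m, angles in rad, forces in N, time in s.
With the tool pointing down it reaches from about 0.25 to 0.725 m from the base axis. Payload 4 kg.
Tool frame: the origin (TCP) lies at the very end of the fingers, on their centre line; the grasp point (between the pads) lies 19 mm behind it (env.grasp_offset is the z of the grasp point in the tool frame, in m); z points along the fingers, x is the direction in which the jaws open and shut, and the axes are right-handed (so a half turn about z gives the same grasp; the last joint's range is limited). The gripper opens to 85 mm and grips with 20 to 120 N. Pads are 22 mm wide; open, the fingers measure 114 mm over their backs; the gripper's body (76 mm by 85 mm) begins 54 mm behind the grasp point. The pads swing forward as they close: fully open they stand 13 mm farther back than shut.
Start: joints at [1.249, 0.241, 0.005, 1.335, 0, 1.571], TCP at [0.158, 0.474, 0.231] pointing down, gripper open.
Joint ranges: [-2.72, 2.72], [-1.05, 1.87], [-1.09, 1.28], [-1.99, 2.15], [-1.42, 1.44], [-3.14, 3.14]. Speed limits (rad/s): [2.79, 2.79, 3.14, 3.14, 3.14, 3.14].

INTERFACE

Orientations are given as a unit quaternion [x, y, z, w].
In Python, from workcell import get_state, eyes, close_job, env gives the robot as it stands.
- The arm moves only by the tool carry_out, never from a script. Its argument "steps" is a list that holds one entry, the list of rows, each a list of 7 numbers: the shift along the tool's x, y, z in cm, then the turn, a rotation vector about the tool's x, y, z in rad, then the gripper's target within -1 to 1 (shut at 1, half-way at 0, fully open at -1). In form: [[[dx, dy, dz, wx, wy, wz, fingers], ...]]. A call has 1 to 12 rows; each row shifts and turns the pose as measured when the row begins, along the tool's axes as they then stand; what a row does not reach is not made up. A row lasts 1/12 s, in which the tool goes at most 41.7 mm and 7.16 degrees, less where a joint would pass 70% of its speed; a pose out of reach is approached as far as the arm can. A call with a gripper value outside its range is refused whole. The fingers move at their own pace and stop on an object; "force" is the grip in N (left out, the last holds). Time passes only in rows, so rows that do not move let the fingers close. It gives the time, the measured TCP pose, the force and the opening at its end, in the units of the state.
- get_state(): the state, without advancing time (a new reading comes with each control period).
- eyes.grab_frame(name): name is "side" or "top"; returns a dict with "pixels" (400x640x3 uint8, red, green, blue), "z_map" (400x640 float32, m along the optical axis (not along the pixel's ray), 0 where there is no reading), "fx", "fy", "cx", "cy" (pixels), "T" (4x4, takes a point from camera to world coordinates). Camera axes: x right, y down, z forward; pixel columns grow to the right and rows downward; lengths in m; the calibration is good to about 2 mm. A picture is of the moment at which its call begins.
- close_job(): hands the job in, once; it reports no verdict.
The state is a dict: "time_s": time; "joints": joint angles; "qvel": joint speeds; "tau": joint torques, N m; "ee_pos": TCP position; "tool_rot": TCP orientation; "force": force on the tool from outside, world axes, zero at the start; "wrist_torque": the same for the moment, N m; "grip_width": finger opening in m.
Only numpy, scipy, OpenCV 4.12 (cv2) and the standard library are available. Lean on these libraries where they do the work, as an engineer would, in place of code of your own. Each camera call takes 0.05 s, during which the arm holds its last target.

## Working session

There is one attempt and no reset: what is moved stays moved. The work goes in short steps, Python scripts to look and compute and a tool call to move; the robot and the scene stay as the last step left them, time stands still between calls to the robot, and variables do not carry over. Pictures are saved under pics/ and viewed, and the job is handed in when it is done.

Besides the shell and the picture viewer there is one more tool, called after "Emit:" by a JSON object that holds its "fn" and its "kwargs", one argument or row to a line. carry_out: Moves the arm, as the interface text tells. Its arguments: {"type":"object","properties":{"steps":{"type":"array"},"force":{"type":"number"}},"required":["steps"]}

```bash
ls; mkdir -p pics
python3 - <<'E'
from workcell import get_state, eyes, env
import cv2
s=get_state()
for k,v in s.items(): print(k,v)
print(env.grasp_offset)
for n in("side","top"):
    f=eyes.grab_frame(n); cv2.imwrite(f"pics/{n}0.png",f["pixels"][:,:,::-1]); print(n,f["fx"],f["fy"],f["cx"],f["cy"],f["T"].round(3).tolist())
E
```

```text
pics
time_s 0.0
joints [ 1.24899512e+00  2.41428837e-01  3.72151262e-03  1.33521912e+00
 -5.98258808e-06  1.57077347e+00]
qvel [ 0.00077298 -0.00112046 -0.00011928 -0.00141153 -0.00137854 -0.00092347]
tau [-1.79792401e-03 -3.72326052e+01  2.52404004e+01  1.69018772e-02
 -1.54567765e-04  1.30451394e-06]
ee_pos [0.15793668 0.47372432 0.23040402]
tool_rot [ 8.11249850e-01  5.84698680e-01 -8.62294850e-04  6.25146013e-04]
force [-0.31276497  0.36711037 -1.23442593]
wrist_torque [ 0.00692404  0.01112174 -0.03359654]
grip_width 0.08579790627442001
-0.0187
side 409.6834726278884 409.6834726278884 324.6406045866944 196.59693440262825 [[0.999, -0.019, 0.045, 0.537], [-0.046, -0.646, 0.762, -0.688], [0.015, -0.763, -0.646, 0.771], [0.0, 0.0, 0.0, 1.0]]
top 514.4578643331807 514.4578643331807 327.39277284580464 200.39328439571852 [[0.403, -0.749, 0.526, 0.129], [-0.915, -0.337, 0.221, -0.23], [0.012, -0.57, -0.821, 0.903], [0.0, 0.0, 0.0, 1.0]]
```

View pics/side0.png

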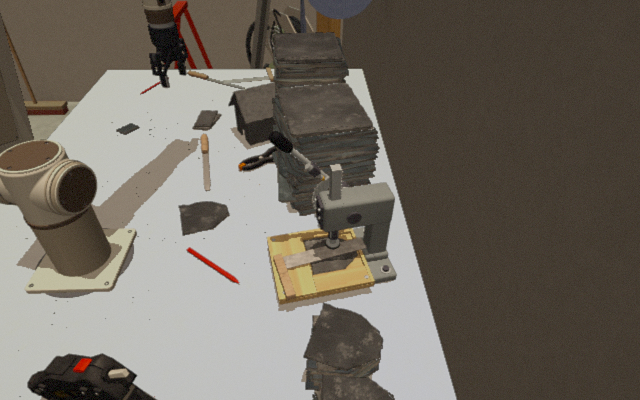

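View pics/top0.png

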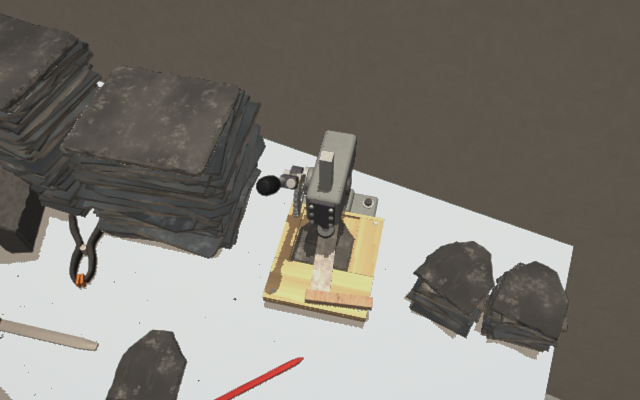

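The side view shows the press at (335,240) with the black grip at (282,143). The top view shows the stock at (338,299), the blade running to the foot at (325,232), and the grip at (268,186). I'll zoom in on both.

```bash
cat > h.py <<'E'
import numpy as np, cv2
from workcell import get_state, eyes, env
def grab(n): return eyes.grab_frame(n)
def ray(f,u,v):
    T=f["T"]; d=T[:3,:3]@np.array([(u-f["cx"])/f["fx"],(v-f["cy"])/f["fy"],1.]); return T[:3,3],d
def onz(f,u,v,z):
    o,d=ray(f,u,v); return o+d*(z-o[2])/d[2]
def dep(f,u,v):
    o,d=ray(f,u,v); return o+d*f["z_map"][int(round(v)),int(round(u))]
def cloud(f):
    v,u=np.mgrid[0:400,0:640]; z=f["z_map"]
    c=np.stack([(u-f["cx"])/f["fx"]*z,(v-f["cy"])/f["fy"]*z,z],-1)
    return c@f["T"][:3,:3].T+f["T"][:3,3]
def proj(f,p):
    c=np.linalg.inv(f["T"])@np.r_[p,1]; return c[0]/c[2]*f["fx"]+f["cx"],c[1]/c[2]*f["fy"]+f["cy"]
def crop(f,x0,x1,y0,y1,s,name):
    im=f["pixels"][y0:y1,x0:x1,::-1]; cv2.imwrite("pics/"+name,cv2.resize(im,None,fx=s,fy=s,interpolation=cv2.INTER_CUBIC))
E
python3 - <<'E'
from h import *
a=grab("side");b=grab("top")
crop(a,250,410,120,310,3,"s1.png");crop(b,240,400,120,330,2.8,"t1.png")
np.savez("f0.npz",ps=a["pixels"],pt=b["pixels"])
C=cloud(b)
for (u,v) in [(338,298),(310,296),(368,300),(322,268),(324,250),(268,186),(276,290),(370,250),(375,240),(325,155),(340,140)]:
    print("top",u,v,C[v,u].round(3))
C=cloud(a)
for (u,v) in [(282,143),(335,170),(360,195),(285,275),(300,258),(333,243),(320,257)]:
    print("side",u,v,C[v,u].round(3))
E
```

```text
top 338 298 [ 0.486 -0.104  0.057]
top 310 296 [ 0.469 -0.057  0.058]
top 368 300 [ 0.504 -0.154  0.058]
top 322 268 [ 0.532 -0.053  0.05 ]
top 324 250 [ 0.565 -0.042  0.055]
top 268 186 [0.475 0.002 0.345]
top 276 290 [0.461 0.007 0.042]
top 370 250 [ 0.61  -0.119  0.039]
top 375 240 [ 0.634 -0.12   0.04 ]
top 325 155 [ 0.599 -0.027  0.288]
top 340 140 [ 0.702 -0.011  0.21 ]
side 282 143 [ 0.491 -0.001  0.329]
side 335 170 [ 0.594 -0.042  0.291]
side 360 195 [ 0.651 -0.027  0.213]
side 285 275 [ 0.487 -0.111  0.058]
side 300 258 [ 0.52  -0.058  0.054]
side 333 243 [ 0.597 -0.039  0.081]
side 320 257 [ 0.566 -0.057  0.054]
```

View pics/s1.png

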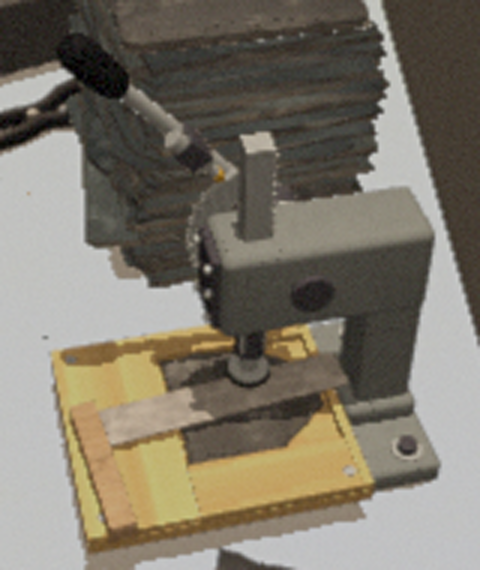

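View pics/t1.png

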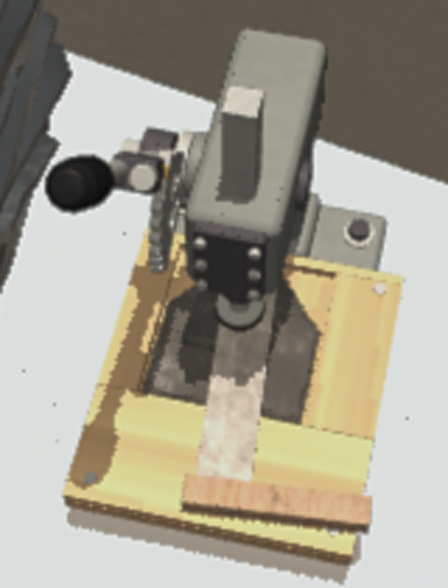

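Run:
```python
from h import *
for n in("top","side"):
    f=grab(n);C=cloud(f);hsv=cv2.cvtColor(f["pixels"],cv2.COLOR_RGB2HSV)
    X,Y,Z=C[...,0],C[...,1],C[...,2]
    reg=(X>.42)&(X<.75)&(Y>-.25)&(Y<.09)
    def rect(m,name):
        m=m.astype(np.uint8); k,l,st,_=cv2.connectedComponentsWithStats(m)
        i=1+np.argmax(st[1:,4]); p=C[l==i][:,:2].astype(np.float32)
        r=cv2.minAreaRect(p); print(n,name,len(p),np.round(r[0],4),np.round(r[1],4),round(r[2],2),"z",np.median(C[l==i][:,2]).round(4))
    rect(reg&(abs(Z-.29)<.008),"ramtop")
    rect(reg&(abs(Z-.212)<.006),"headtop")
    rect(reg&(abs(Z-.042)<.01)&(hsv[...,1]>80)&(hsv[...,0]>18)&(hsv[...,0]<32),"nest")
    o=reg&(abs(Z-.058)<.008)&(hsv[...,1]>70)&(hsv[...,0]<19)
    rect(o,"stock")
    bl=reg&(abs(Z-.0523)<.006)&(hsv[...,1]<70)&(hsv[...,2]>60)
    rect(bl,"blade")
    # grip
    g=(X>.4)&(X<.58)&(Y>-.06)&(Y<.06)&(Z>.26)&(Z<.36)&(hsv[...,2]<60)
    p=C[g]; print(n,"grip",len(p),p.mean(0).round(4),p.min(0).round(3),p.max(0).round(3))
    print("hsv stock",hsv[298,338] if n=="top" else hsv[275,285])
```

```text
top ramtop 166 [ 0.598  -0.0295] [0.0224 0.0202] 9.32 z 0.2884
top headtop 1904 [ 0.6422 -0.0208] [0.1638 0.0594] 11.62 z 0.2103
top nest 1603 [ 0.6139 -0.0911] [0.1328 0.0798] 11.08 z 0.0404
top stock 769 [ 0.4862 -0.104 ] [0.0218 0.1181] 16.95 z 0.0566
top blade 1138 [ 0.5555 -0.0381] [0.1463 0.0571] 14.23 z 0.051
top grip 355 [0.4824 0.0059 0.3368] [ 0.466 -0.004  0.262] [0.56  0.02  0.349]
hsv stock [ 15  99 176]
side ramtop 100 [ 0.5967 -0.0315] [0.0226 0.0212] 17.0 z 0.29
side headtop 1321 [ 0.64   -0.0234] [0.1622 0.0613] 11.46 z 0.2122
side nest 1803 [ 0.589  -0.0982] [0.1868 0.0847] 11.5 z 0.0426
side stock 424 [ 0.4849 -0.1075] [0.0219 0.1191] 16.5 z 0.0589
side blade 917 [ 0.5798 -0.0419] [0.1984 0.052 ] 21.29 z 0.0535
side grip 337 [0.4907 0.0019 0.328 ] [ 0.466 -0.006  0.261] [0.561 0.019 0.35 ]
hsv stock [ 16 112 187]
```

Run:
```python
from h import *
H=np.full((20,20),0.)
for n in("top","side"):
    C=cloud(grab(n)).reshape(-1,3)
    for x,y,z in C[::2]:
        i=int((x-0)/.05); j=int((y+.45)/.05)
        if 0<=i<16 and 0<=j<20: H[i,j]=max(H[i,j],z)
print("y:",[round(-.425+.05*j,2) for j in range(20)])
for i in range(16): print(round(.025+.05*i,3),(H[i]*1000).astype(int))
```

```text
y: [-0.42, -0.38, -0.32, -0.27, -0.22, -0.17, -0.12, -0.07, -0.02, 0.03, 0.08, 0.13, 0.18, 0.23, 0.28, 0.33, 0.38, 0.43, 0.48, 0.53]
0.025 [  0   0  62   4   4   4   5 311 312 312 453 529   4   4   3   4   4   4
   4   5]
0.075 [  0 107 105   0   3   3   3 292 312 310  17   3   5   3   3   3   3   4
   3   3]
0.125 [  0 162 161   2 902   4   3   3   4   3   4   5   3   3   3   4 306 475
 471   3]
0.175 [  0 190 169   3   3   3   4   3   2   3   3  12  11   3   4   3   3 477
 469 350]
0.225 [194 200   3   4   4   4   4   2   3  10  12  13  13   9  13   9  10  24
  31  24]
0.275 [205 213   3   3   2   4   3   4  13  11  11  13  14   9   7   5   3   3
   3   3]
0.325 [  0   0   3   4   3   2   3  10  11   3   2  11  11   4   2  18  24   3
 133 181]
0.375 [  0   0   3   3   2   3   3  10   4   3   2   2   3   3   2  16  25  24
 125 174]
0.425 [  0   1   3   3   2   2   3   3  45  44   2   3   3   2   4 194 241  23
 290 292]
0.475 [  3   2   3   3   3  62  61  62 346 349   2 218 263 264 264 264 265 137
 317 317]
0.525 [ 56  87 103 101  94  60  61  56 312 330   3 262 265 265 265 264 265 261
 316 316]
0.575 [ 97  97 103 103 103   3  46 215 292 269  44 248 265 265 266 264 265 262
 316 316]
0.625 [ 96  97 103 103 102   2  46 213 293 212 184 229 265 264 264 265 264 263
 317 316]
0.675 [ 96  96 103 102   1   2  45 202 214 214  31 226 264 264 264 264 264 263
 312 314]
0.725 [  1   1   3   3   2   3   2  32 215 214   1   0 262 261   2   2   0   0
   0   0]
0.775 [1 2 3 2 2 2 2 2 2 2 2 3 3 1 2 2 2 3 1 1]
```

```bash
cat >> h.py <<'E'
from scipy.spatial.transform import Rotation as R
def plan(wps,grip,step=3.5,start=None):
    """wps: (xyz, yaw_deg of tool x); prints rounded rows, in tool axes"""
    s=get_state()
    if start is None: p=np.array(s["ee_pos"]);Rt=R.from_quat(s["tool_rot"])
    else: p,Rt=start
    rows=[]
    for xyz,yaw in wps:
        c,sn=np.cos(np.radians(yaw)),np.sin(np.radians(yaw))
        G=R.from_matrix(np.array([[c,sn,0],[sn,-c,0],[0,0,-1.]]))
        d=np.array(xyz)-p; rv=(Rt.inv()*G).as_rotvec()
        n=max(int(np.ceil(np.linalg.norm(d)*100/step)),int(np.ceil(np.linalg.norm(rv)/.11)),1)
        for i in range(n):
            loc=Rt.inv().apply(d/n)*100
            r=(np.round(loc,2).tolist()+np.round(rv/n,3).tolist()+[grip]); rows.append(r)
            p=p+Rt.apply(np.array(r[:3]))/100; Rt=Rt*R.from_rotvec(r[3:6])
    for i in range(0,len(rows),12): print(len(rows[i:i+12]),[[float(x)+0. for x in r] for r in rows[i:i+12]])
def st():
    s=get_state(); Rt=R.from_quat(s["tool_rot"]).as_matrix()
    print("t",round(s["time_s"],2),"p",np.round(s["ee_pos"],4),"yaw",round(np.degrees(np.arctan2(Rt[1,0],Rt[0,0])),2),"z",Rt[:,2].round(3),"F",np.round(s["force"],1),"w",round(s["grip_width"],4),"j",np.round(s["joints"],2))
E
python3 - <<'E'
from h import *
plan([((.20,.33,.24),60),((.31,.12,.24),40),((.37,-.12,.22),16.7)],-1)
E
```

```text
12 [[-2.47, 1.71, -0.18, 0.0, 0.0, 0.04, -1.0], [-2.4, 1.8, -0.18, 0.0, 0.0, 0.04, -1.0], [-2.33, 1.9, -0.18, 0.0, 0.0, 0.04, -1.0], [-2.25, 1.99, -0.18, 0.0, 0.0, 0.04, -1.0], [-2.17, 2.08, -0.18, 0.0, 0.0, 0.04, -1.0], [-1.82, 2.86, 0.0, 0.0, 0.0, 0.05, -1.0], [-1.67, 2.95, 0.0, 0.0, 0.0, 0.05, -1.0], [-1.52, 3.02, 0.0, 0.0, 0.0, 0.05, -1.0], [-1.37, 3.1, 0.0, 0.0, 0.0, 0.05, -1.0], [-1.21, 3.16, 0.0, 0.0, 0.0, 0.05, -1.0], [-1.05, 3.22, 0.0, 0.0, 0.0, 0.05, -1.0], [-0.89, 3.27, 0.0, 0.0, 0.0, 0.05, -1.0]]
8 [[-1.36, 2.78, 0.25, 0.0, 0.0, 0.051, -1.0], [-1.21, 2.84, 0.25, 0.0, 0.0, 0.051, -1.0], [-1.07, 2.9, 0.25, 0.0, 0.0, 0.051, -1.0], [-0.92, 2.95, 0.25, 0.0, 0.0, 0.051, -1.0], [-0.77, 3.0, 0.25, 0.0, 0.0, 0.051, -1.0], [-0.61, 3.03, 0.25, 0.0, 0.0, 0.051, -1.0], [-0.46, 3.06, 0.25, 0.0, 0.0, 0.051, -1.0], [-0.3, 3.08, 0.25, 0.0, 0.0, 0.051, -1.0]]
```

Emit:
{"fn": "carry_out", "kwargs": {
  "steps": [
    [[-2.5,1.7,-0.2,0,0,0.04,-1],[-2.4,1.8,-0.2,0,0,0.04,-1],[-2.3,1.9,-0.2,0,0,0.04,-1],[-2.2,2.0,-0.2,0,0,0.04,-1],[-2.2,2.1,-0.2,0,0,0.04,-1],[-1.8,2.9,0,0,0,0.05,-1],[-1.7,2.9,0,0,0,0.05,-1],[-1.5,3.0,0,0,0,0.05,-1],[-1.4,3.1,0,0,0,0.05,-1],[-1.2,3.2,0,0,0,0.05,-1],[-1.0,3.2,0,0,0,0.05,-1],[-0.9,3.3,0,0,0,0.05,-1]]
  ]
}}

```text
time_s: 1.4
ee_pos: [0.3111, 0.1103, 0.2409]
tool_rot: [0.941, 0.338, 0.003, -0.001]
force: [1.2, 0.8, -0.3]
grip_width: 0.0849
```

Run:
```python
from h import *
st()
plan([((.37,-.10,.22),16.7),((.46,-.129,.14),16.7)],-1)
```

```text
t 1.4 p [0.3111 0.1103 0.2409] yaw 39.49 z [ 0.006  0.005 -1.   ] F [ 1.2  0.8 -0.3] w 0.0849 j [ 0.34 -0.11 -0.35  1.32  0.    1.22]
11 [[-1.26, 2.85, 0.29, 0.0, -0.001, 0.057, -1.0], [-1.1, 2.92, 0.29, 0.0, -0.001, 0.057, -1.0], [-0.93, 2.98, 0.29, 0.0, -0.001, 0.057, -1.0], [-0.76, 3.03, 0.29, 0.0, -0.001, 0.057, -1.0], [-0.58, 3.07, 0.29, 0.0, -0.001, 0.057, -1.0], [-0.41, 3.09, 0.29, 0.0, -0.001, 0.057, -1.0], [-0.23, 3.11, 0.29, 0.0, -0.001, 0.057, -1.0], [1.95, 1.34, 2.0, 0.0, 0.0, 0.0, -1.0], [1.95, 1.34, 2.0, 0.0, 0.0, 0.0, -1.0], [1.95, 1.34, 2.0, 0.0, 0.0, 0.0, -1.0], [1.95, 1.34, 2.0, 0.0, 0.0, 0.0, -1.0]]
```

Emit:
{"fn": "carry_out", "kwargs": {
  "steps": [
    [[-1.3,2.8,0.3,0,0,0.057,-1],[-1.1,2.9,0.3,0,0,0.057,-1],[-0.9,3.0,0.3,0,0,0.057,-1],[-0.8,3.0,0.3,0,0,0.057,0],[-0.6,3.1,0.3,0,0,0.057,0],[-0.4,3.1,0.3,0,0,0.057,0],[-0.2,3.1,0.3,0,0,0.057,0],[2.0,1.3,2.0,0,0,0,0],[2.0,1.3,2.0,0,0,0,0],[2.0,1.3,2.0,0,0,0,0],[2.0,1.3,2.0,0,0,0,0]]
  ],
  "force": 60
}}

```text
time_s: 2.32
ee_pos: [0.467, -0.1514, 0.1456]
tool_rot: [0.992, 0.125, 0.014, 0.002]
force: [0.1, -0.4, 0.4]
grip_width: 0.0429
```

Run:
```python
from h import *
st()
plan([((.490,-.120,.09),16.7)],0)
f=grab("side");crop(f,200,420,100,320,2.7,"s2.png")
f=grab("top");crop(f,200,440,100,340,2.5,"t2.png")
```

```text
t 2.32 p [ 0.467  -0.1514  0.1456] yaw 14.4 z [ 0.027 -0.    -1.   ] F [ 0.1 -0.4  0.4] w 0.0429 j [-0.32  0.26 -0.2   1.08  0.01  1.  ]
2 [[1.43, -1.26, 2.81, 0.004, -0.013, -0.02, 0.0], [1.49, -1.21, 2.79, 0.004, -0.013, -0.02, 0.0]]
```

View pics/s2.png

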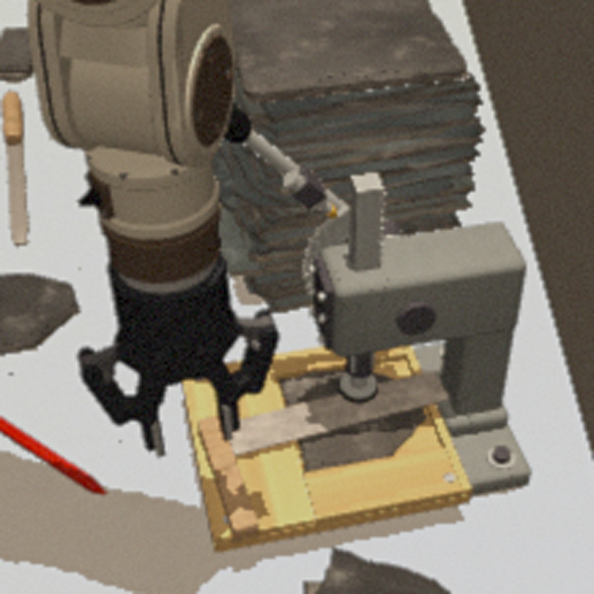

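View pics/t2.png

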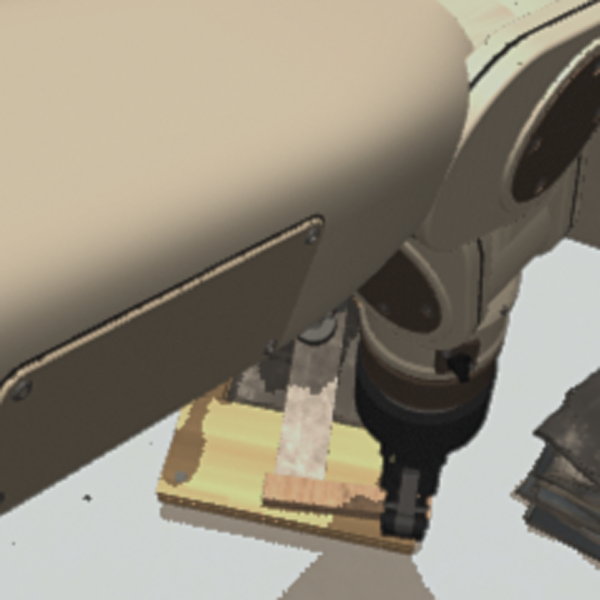

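The gripper stands over the right part of the stock. The stock and its pinch place are clear, and so are the blade and the lever.

Emit:
{"fn": "carry_out", "kwargs": {
  "steps": [
    [[1.4,-1.3,2.8,0,-0.013,-0.02,0],[1.5,-1.2,2.8,0,-0.013,-0.02,0],[0,0,0,0,0,0,0]]
  ]
}}

```text
time_s: 2.67
ee_pos: [0.4908, -0.1203, 0.0857]
tool_rot: [0.99, 0.144, -0.002, 0.003]
force: [0.5, 0.1, -1.0]
grip_width: 0.0427
```

Run:
```python
from h import *
st()
plan([((.490,-.120,.0465),16.7)],0,step=1.5)
f=grab("side");crop(f,240,400,180,320,4,"s3.png")
f=grab("top");crop(f,240,400,200,340,4,"t3.png")
```

```text
t 2.67 p [ 0.4908 -0.1203  0.0857] yaw 16.59 z [-0.003 -0.007 -1.   ] F [ 0.5  0.1 -1. ] w 0.0427 j [-0.24  0.36 -0.22  0.98 -0.01  1.05]
3 [[-0.02, -0.02, 1.31, 0.002, 0.001, -0.001, 0.0], [-0.02, -0.02, 1.31, 0.002, 0.001, -0.001, 0.0], [-0.02, -0.02, 1.31, 0.002, 0.001, -0.001, 0.0]]
```

View pics/s3.png

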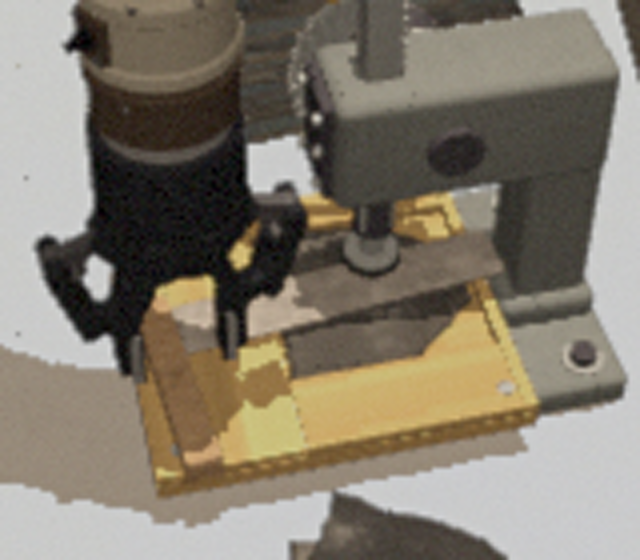

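View pics/t3.png

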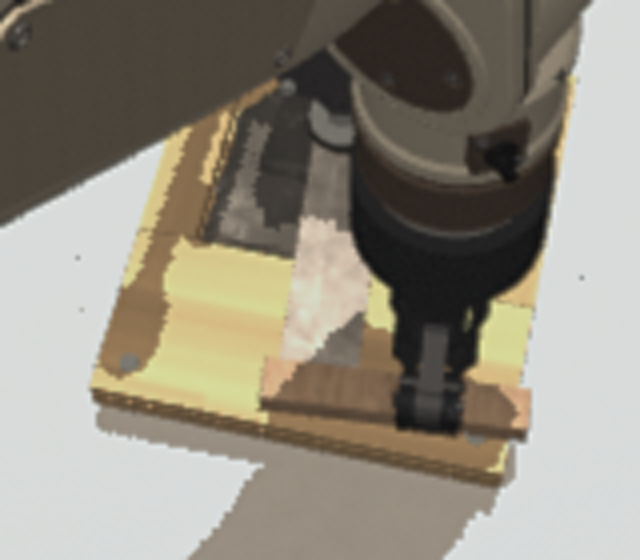

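Fingers straddle the stock, clear of the blade. Going down.

Emit:
{"fn": "carry_out", "kwargs": {
  "steps": [
    [[0,0,1.3,0,0,0,0],[0,0,1.3,0,0,0,0],[0,0,1.2,0,0,0,0],[0,0,0.1,0,0,0,0]]
  ]
}}

```text
time_s: 3.1
ee_pos: [0.4937, -0.125, 0.0576]
tool_rot: [0.99, 0.142, 0.005, 0.007]
force: [-0.6, 0.0, -0.3]
grip_width: 0.0427
```

Run:
```python
from h import *
st()
```

```text
t 3.1 p [ 0.4937 -0.125   0.0576] yaw 16.39 z [ 0.013 -0.013 -1.   ] F [-0.6  0.  -0.3] w 0.0427 j [-0.24  0.39 -0.27  0.89 -0.01  1.04]
```

Emit:
{"fn": "carry_out", "kwargs": {
  "steps": [
    [[-0.2,-0.5,0.5,0,0,0,0],[0,0,0,0,0,0,0]]
  ]
}}

```text
time_s: 3.27
ee_pos: [0.4908, -0.1218, 0.0554]
tool_rot: [0.99, 0.141, 0.007, 0.008]
force: [-0.9, -0.4, 0.5]
grip_width: 0.043
```

Run:
```python
from h import *
st();plan([((.490,-.120,.0465),16.7)],0)
```

```text
t 3.27 p [ 0.4908 -0.1218  0.0554] yaw 16.27 z [ 0.017 -0.014 -1.   ] F [-0.9 -0.4  0.5] w 0.043 j [-0.24  0.39 -0.28  0.88 -0.01  1.05]
1 [[-0.03, -0.21, 0.89, 0.019, -0.012, -0.008, 0.0]]
```

Emit:
{"fn": "carry_out", "kwargs": {
  "steps": [
    [[0,-0.2,0.8,0.02,-0.01,0,0],[0,0,0.4,0,0,0,0],[0,0,0,0,0,0,0]]
  ]
}}

```text
time_s: 3.52
ee_pos: [0.4919, -0.1205, 0.046]
tool_rot: [0.99, 0.141, 0.003, -0.001]
force: [0.4, -0.9, 0.8]
grip_width: 0.0427
```

Run:
```python
from h import *
st();plan([((.490,-.120,.0465),16.7)],0)
```

```text
t 3.52 p [ 0.4919 -0.1205  0.046 ] yaw 16.24 z [ 0.006  0.002 -1.   ] F [ 0.4 -0.9  0.8] w 0.0427 j [-0.24  0.41 -0.28  0.88  0.    1.04]
1 [[-0.17, -0.1, -0.05, 0.0, -0.007, -0.008, 0.0]]
```

Emit:
{"fn": "carry_out", "kwargs": {
  "steps": [
    [[-0.2,0,0,0,-0.01,-0.01,0],[0,0,0,0,0,0,1],[0,0,0,0,0,0,1],[0,0,0,0,0,0,1],[0,0,0,0,0,0,1],[0,0,0,0,0,0,1]]
  ],
  "force": 60
}}

```text
time_s: 4.02
ee_pos: [0.4904, -0.1215, 0.0465]
tool_rot: [0.989, 0.147, -0.002, 0.0]
force: [-0.3, -0.2, 0.8]
grip_width: 0.0181
```

Run:
```python
from h import *
st()
f=grab("side");crop(f,240,400,180,320,4,"s4.png")
```

```text
t 4.02 p [ 0.4904 -0.1215  0.0465] yaw 16.87 z [-0.004 -0.002 -1.   ] F [-0.3 -0.2  0.8] w 0.0181 j [-0.24  0.41 -0.27  0.89 -0.    1.03]
```

View pics/s4.png

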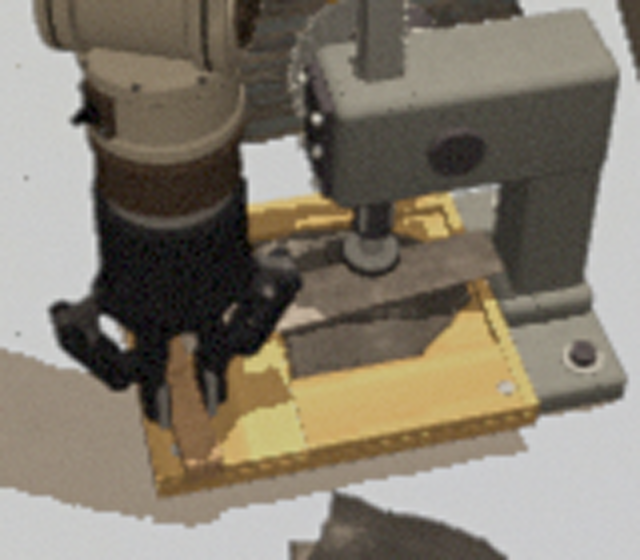

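The fingers hold the stock (18 mm). Raising it.

Emit:
{"fn": "carry_out", "kwargs": {
  "steps": [
    [[0,0,-0.4,0,0,0,1],[0,0,-0.3,0,0,0,1],[0,0,0,0,0,0,1]]
  ],
  "force": 80
}}

```text
time_s: 4.32
ee_pos: [0.4894, -0.1213, 0.053]
tool_rot: [0.989, 0.147, -0.003, 0.0]
force: [0.3, 0.4, -1.5]
grip_width: 0.0175
```

Run:
```python
from h import *
st()
f=grab("side");crop(f,240,400,180,320,4,"s5.png")
C=cloud(f)
# blade heights
for u,v in [(312,262),(320,257),(345,252),(355,250),(330,265),(340,268)]: print(u,v,C[v,u].round(4))
```

```text
t 4.32 p [ 0.4894 -0.1213  0.053 ] yaw 16.88 z [-0.006 -0.001 -1.   ] F [ 0.3  0.4 -1.5] w 0.0175 j [-0.24  0.4  -0.26  0.91 -0.    1.03]
312 262 [ 0.5475 -0.0642  0.0452]
320 257 [ 0.5659 -0.0623  0.0596]
345 252 [ 0.6261 -0.0368  0.046 ]
355 250 [ 0.651  -0.0276  0.042 ]
330 265 [ 0.5884 -0.0744  0.045 ]
340 268 [ 0.6114 -0.0784  0.0383]
```

View pics/s5.png

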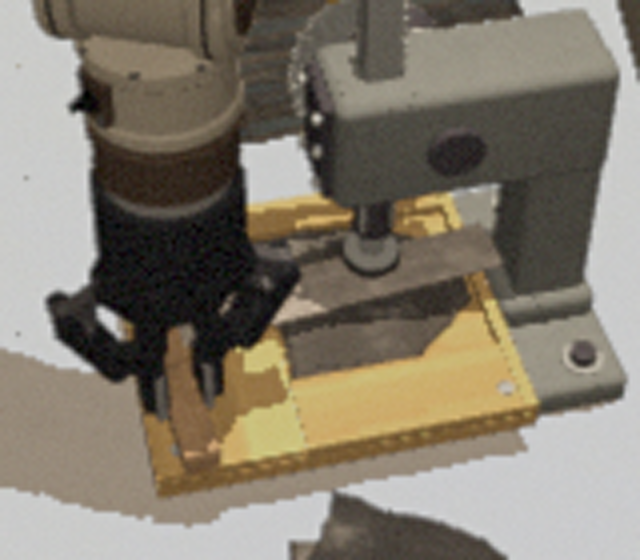

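Run:
```python
from h import *
f=grab("side");C=cloud(f)
for u,v in [(358,240),(352,243),(346,246),(342,248),(326,254),(322,255),(318,257),(285,276),(287,283),(289,291)]:
    print(u,v,np.median(C[v-1:v+2,u-1:u+2].reshape(-1,3),0).round(4))
```

```text
358 240 [ 0.6589 -0.0111  0.0591]
352 243 [ 0.6436 -0.0201  0.0594]
346 246 [ 0.6283 -0.0306  0.0599]
342 248 [ 0.6184 -0.0369  0.0596]
326 254 [ 0.5801 -0.0539  0.06  ]
322 255 [ 0.5707 -0.0561  0.0598]
318 257 [ 0.5613 -0.0609  0.0585]
285 276 [ 0.4878 -0.1187  0.0651]
287 283 [ 0.4926 -0.1379  0.0654]
289 291 [ 0.4973 -0.1587  0.0652]
```

The blade is level at z 0.0595, mid-gap. Drawing it out.

Emit:
{"fn": "carry_out", "kwargs": {
  "steps": [
    [[-1.0,0,0,0,0,0,1],[-1.5,0,0,0,0,0,1],[-1.5,0,0,0,0,0,1]]
  ]
}}

```text
time_s: 4.67
ee_pos: [0.4516, -0.1328, 0.0525]
tool_rot: [0.989, 0.148, -0.002, 0.0]
force: [0.3, 0.0, -1.9]
grip_width: 0.018
```

Run:
```python
from h import *
st()
```

```text
t 4.67 p [ 0.4516 -0.1328  0.0525] yaw 17.05 z [-0.005 -0.002 -1.   ] F [ 0.3  0.  -1.9] w 0.018 j [-0.28  0.35 -0.35  0.87 -0.    0.99]
```

Emit:
{"fn": "carry_out", "kwargs": {
  "steps": [
    [[-2,0,0,0,0,0,1],[-2,0,-0.05,0,0,0,1],[-2,0,0,0,0,0,1],[-2,0,-0.05,0,0,0,1],[-2,0,0,0,0,0,1],[-1.5,0,0,0,0,0,1],[0,0,0,0,0,0,1]]
  ]
}}

```text
time_s: 5.25
ee_pos: [0.3265, -0.1666, 0.0522]
tool_rot: [0.989, 0.148, -0.007, -0.001]
force: [0.1, 0.6, -1.0]
grip_width: 0.018
```

Run:
```python
from h import *
st()
f=grab("side");crop(f,180,400,150,320,3.5,"s6.png")
```

```text
t 5.25 p [ 0.3265 -0.1666  0.0522] yaw 17.01 z [-0.014 -0.    -1.   ] F [ 0.1  0.6 -1. ] w 0.018 j [-0.47  0.18 -0.6   0.8  -0.01  0.81]
```

View pics/s6.png

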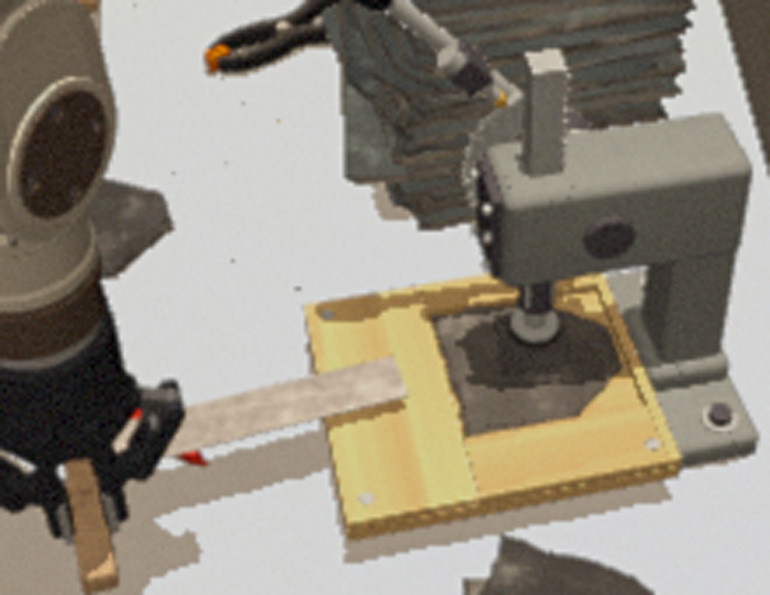

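The blade is out from under the foot, and the small slate still lies under it. Next I lift, turn, and carry the square to the free bench.

Run:
```python
from h import *
plan([((.335,-.19,.15),17),((.393,-.315,.12),90)],1)
```

```text
12 [[-0.04, 0.8, -3.26, -0.001, 0.004, 0.0, 1.0], [-0.03, 0.81, -3.26, -0.001, 0.004, 0.0, 1.0], [-0.02, 0.81, -3.25, -0.001, 0.004, 0.0, 1.0], [0.16, 1.14, 0.25, 0.0, 0.0, -0.106, 1.0], [0.04, 1.15, 0.25, 0.0, 0.0, -0.106, 1.0], [-0.09, 1.15, 0.25, 0.0, 0.0, -0.106, 1.0], [-0.21, 1.13, 0.25, 0.0, 0.0, -0.106, 1.0], [-0.32, 1.1, 0.25, 0.0, 0.0, -0.106, 1.0], [-0.44, 1.06, 0.25, 0.0, 0.0, -0.106, 1.0], [-0.55, 1.01, 0.25, 0.0, 0.0, -0.106, 1.0], [-0.65, 0.95, 0.25, 0.0, 0.0, -0.106, 1.0], [-0.75, 0.87, 0.25, 0.0, 0.0, -0.106, 1.0]]
3 [[-0.84, 0.79, 0.25, 0.0, 0.0, -0.106, 1.0], [-0.92, 0.69, 0.25, 0.0, 0.0, -0.106, 1.0], [-0.98, 0.59, 0.25, 0.0, 0.0, -0.106, 1.0]]
```

Emit:
{"fn": "carry_out", "kwargs": {
  "steps": [
    [[0,0.8,-3.2,0,0,0,1],[0,0.8,-3.2,0,0,0,1],[0,0.8,-3.2,0,0,0,1],[0.2,1.1,0.2,0,0,-0.1,1],[0,1.1,0.2,0,0,-0.1,1],[-0.1,1.1,0.2,0,0,-0.1,1],[-0.2,1.1,0.2,0,0,-0.1,1],[-0.3,1.1,0.2,0,0,-0.1,1],[-0.4,1.1,0.2,0,0,-0.1,1],[-0.5,1.0,0.2,0,0,-0.1,1],[-0.6,1.0,0.2,0,0,-0.1,1],[-0.7,0.9,0.2,0,0,-0.1,1]]
  ]
}}

```text
time_s: 6.3
ee_pos: [0.3905, -0.2844, 0.136]
tool_rot: [0.812, 0.584, -0.001, 0.001]
force: [-0.1, -0.9, -1.5]
grip_width: 0.0177
```

Run:
```python
from h import *
st()
plan([((.393,-.315,.08),90)],1)
```

```text
t 6.3 p [ 0.3905 -0.2844  0.136 ] yaw 71.43 z [-0.    -0.003 -1.   ] F [-0.1 -0.9 -1.5] w 0.0177 j [-0.63  0.27 -0.21  1.09 -0.   -0.3 ]
3 [[-0.93, 0.4, 1.87, 0.0, 0.001, -0.108, 1.0], [-0.97, 0.3, 1.87, 0.0, 0.001, -0.108, 1.0], [-1.0, 0.19, 1.87, 0.0, 0.001, -0.108, 1.0]]
```

Emit:
{"fn": "carry_out", "kwargs": {
  "steps": [
    [[-0.9,0.4,1.8,0,0,-0.108,1],[-1.0,0.3,1.8,0,0,-0.108,1],[-1.0,0.2,1.8,0,0,-0.108,1],[0,0,0,0,0,0,1]]
  ]
}}

```text
time_s: 6.63
ee_pos: [0.4006, -0.3192, 0.0811]
tool_rot: [0.699, 0.715, 0.0, 0.006]
force: [-0.4, 1.5, -2.3]
grip_width: 0.018
```

Run:
```python
from h import *
st()
f=grab("side");crop(f,150,400,150,370,3,"s7.png")
```

```text
t 6.63 p [ 0.4006 -0.3192  0.0811] yaw 91.23 z [ 0.008 -0.008 -1.   ] F [-0.4  1.5 -2.3] w 0.018 j [-0.67  0.37 -0.23  0.96 -0.   -0.69]
```

View pics/s7.png

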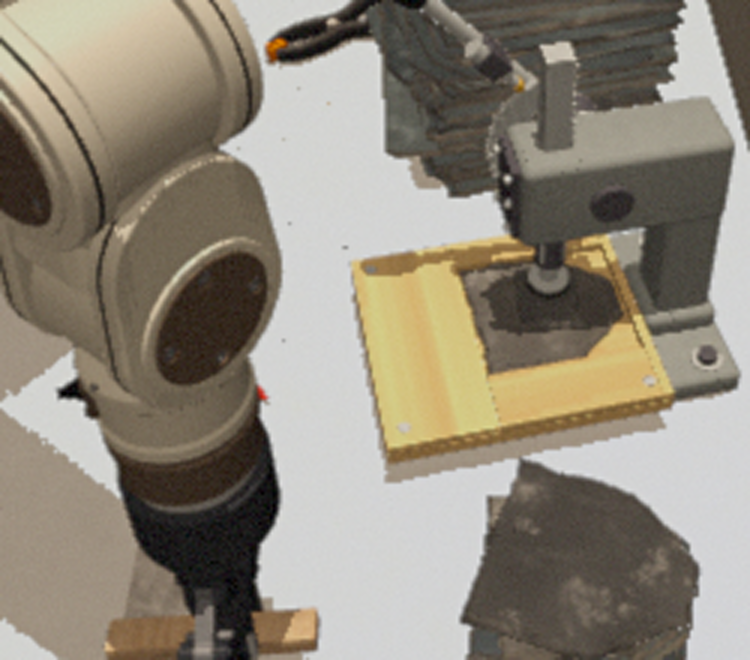

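The square hangs level over the free bench, with the stock at crop (210,632), and its blade points back towards the left. Lowering it.

Emit:
{"fn": "carry_out", "kwargs": {
  "steps": [
    [[0,-0.6,1.8,0.008,0.008,0,1],[0,0,1.8,0,0,0,1],[0,0,1.8,0,0,0,1],[0,0,1.0,0,0,0,1],[0,0,0,0,0,0,1]]
  ]
}}

```text
time_s: 7.1
ee_pos: [0.401, -0.3192, 0.0211]
tool_rot: [0.703, 0.711, 0.002, 0.005]
force: [0.2, 0.4, -1.7]
grip_width: 0.0173
```

Run:
```python
from h import *
st()
```

```text
t 7.1 p [ 0.401  -0.3192  0.0211] yaw 90.59 z [ 0.01  -0.003 -1.   ] F [ 0.2  0.4 -1.7] w 0.0173 j [-0.67  0.45 -0.29  0.82  0.   -0.68]
```

Emit:
{"fn": "carry_out", "kwargs": {
  "steps": [
    [[0,-0.6,0.8,0.01,0.003,0,1],[0,0,0.6,0,0,0,1],[0,0,0.1,0,0,0,1]]
  ]
}}

```text
time_s: 7.35
ee_pos: [0.3968, -0.3197, 0.0076]
tool_rot: [0.704, 0.711, -0.0, 0.002]
force: [0.3, -0.6, -2.4]
grip_width: 0.0174
```

Run:
```python
from h import *
st()
```

```text
t 7.35 p [ 0.3968 -0.3197  0.0076] yaw 90.56 z [ 0.002 -0.002 -1.   ] F [ 0.3 -0.6 -2.4] w 0.0174 j [-0.68  0.47 -0.31  0.79 -0.   -0.69]
```

Emit:
{"fn": "carry_out", "kwargs": {
  "steps": [
    [[0,0,0.2,0,0,0,1],[0,0,0.2,0,0,0,1]]
  ]
}}

```text
time_s: 7.52
ee_pos: [0.3975, -0.3201, 0.0044]
tool_rot: [0.704, 0.71, 0.0, 0.003]
force: [-1.4, 2.4, 13.9]
grip_width: 0.0178
```

Run:
```python
from h import *
st()
```

```text
t 7.52 p [ 0.3975 -0.3201  0.0044] yaw 90.53 z [ 0.004 -0.003 -1.   ] F [-1.4  2.4 13.9] w 0.0178 j [-0.68  0.47 -0.31  0.78 -0.   -0.69]
```

Touched down (14 N up). Releasing by opening part-way, then lifting.

Emit:
{"fn": "carry_out", "kwargs": {
  "steps": [
    [[0,0,-0.1,0,0,0,0],[0,0,0,0,0,0,0],[0,0,0,0,0,0,0],[0,0,-1,0,0,0,0],[0,0,-2,0,0,0,0],[0,0,-3,0,0,0,0],[0,0,-3,0,0,0,0],[0,0,-3,0,0,0,0],[0,0,-3,0,0,0,0],[0,0,-3,0,0,0,0]]
  ]
}}

```text
time_s: 8.35
ee_pos: [0.3937, -0.3172, 0.1931]
tool_rot: [0.704, 0.71, -0.0, -0.002]
force: [0.7, -0.3, -0.2]
grip_width: 0.0426
```

Run:
```python
from h import *
st()
f=grab("side");crop(f,150,400,150,400,2.3,"s8.png")
f=grab("top");crop(f,200,440,100,400,2,"t8.png")
```

```text
t 8.35 p [ 0.3937 -0.3172  0.1931] yaw 90.48 z [-0.002  0.002 -1.   ] F [ 0.7 -0.3 -0.2] w 0.0426 j [-0.68  0.27 -0.05  1.25  0.   -0.69]
```

View pics/s8.png

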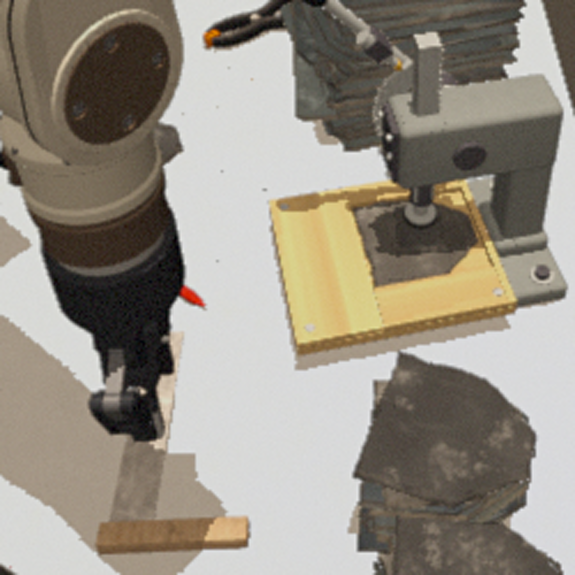

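View pics/t8.png

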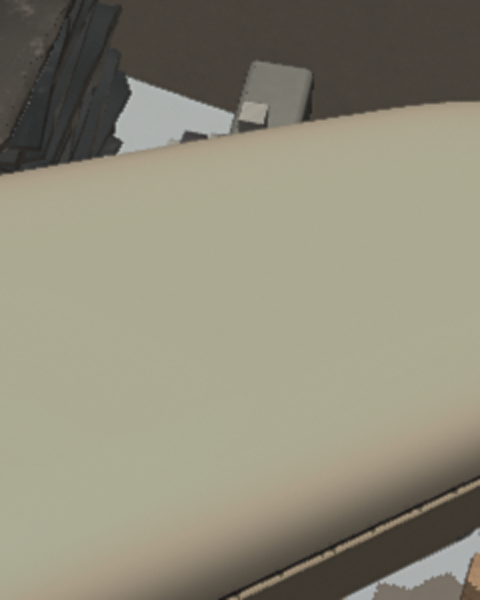

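The square lies flat on the bench: the stock is at crop (173,534) and the blade runs up to (172,350), clear of the press. The nest holds the slates with the foot above. Next I measure the grip from the first pictures, using both views.

Run:
```python
from h import *
d=np.load("f0.npz")
F={n:grab(n) for n in("side","top")}
O={}
for n,k,box in(("side","ps",(262,305,125,160)),("top","pt",(250,290,165,205))):
    g=cv2.cvtColor(d[k],cv2.COLOR_RGB2GRAY); x0,x1,y0,y1=box
    m=np.zeros_like(g); m[y0:y1,x0:x1]=(g[y0:y1,x0:x1]<38)
    m=cv2.morphologyEx(m,cv2.MORPH_OPEN,np.ones((3,3)))
    k_,l,s,c=cv2.connectedComponentsWithStats(m); i=1+np.argmax(s[1:,4])
    pts=np.argwhere(l==i)[:,::-1].astype(np.float32); r=cv2.minAreaRect(pts); print(n,s[i],r)
    O[n]=ray(F[n],*r[0])
(o1,d1),(o2,d2)=O["side"],O["top"]
A=np.stack([d1,-d2],1);t=np.linalg.lstsq(A,o2-o1,rcond=None)[0]
p,q=o1+d1*t[0],o2+d2*t[1];print(p.round(4),q.round(4),"mid",((p+q)/2).round(4))
yaw=np.radians(11.5);ex=np.array([np.cos(yaw),np.sin(yaw)]);ey=np.array([-ex[1],ex[0]])
ram=np.array([.5975,-.0305]);pv=ram+.035*ex+.062*ey
print("pivot",pv,"grip pred",pv-.2*np.cos(.84)*ex,.175+.2*np.sin(.84))
f=F["side"]
print(proj(f,np.r_[pv-.2*np.cos(.84)*ex,.324]), proj(F["top"],np.r_[pv-.2*np.cos(.84)*ex,.324]))
C=cloud(f)
hsv=cv2.cvtColor(f["pixels"],cv2.COLOR_RGB2HSV)
st_=(C[...,0]>.31)&(C[...,0]<.46)&(C[...,1]<-.28)&(C[...,1]>-.35)&(hsv[...,1]>70)&(hsv[...,0]<20)&(C[...,2]>.004)
P=C[st_];print("stock",len(P),cv2.minAreaRect(P[:,:2].astype(np.float32)),np.percentile(P[:,2],[10,50,90]))
```

```text
side [269 132  24  21 311] ((280.0000305175781, 141.50001525878906), (27.577163696289062, 13.435027122497559), 45.0)
top [257 177  24  18 279] ((268.3648681640625, 185.31082153320312), (17.437145233154297, 22.31954574584961), 54.46232223510742)
[0.4868 0.0095 0.3257] [0.4878 0.0102 0.3266] mid [0.4873 0.0099 0.3261]
pivot [0.61943655 0.03723321] grip pred [0.48862389 0.01061907] 0.3239286239941719
(np.float64(280.9952298299675), np.float64(141.89804452144236)) (np.float64(268.51497743386216), np.float64(185.89747664704612))
stock 4623 ((0.38252538442611694, -0.31545302271842957), (0.14444468915462494, 0.06908740848302841), 0.008434508927166462) [0.0170616  0.5064591  0.62271772]
```

Both views and the geometry agree on the grip to within about 2 mm: (0.488, 0.010, 0.325). Going above it.

Run:
```python
from h import *
plan([((.40,-.2,.40),95),((.488,.010,.40),101.5)],-.3)
```

```text
12 [[1.68, 0.09, -2.96, 0.0, 0.0, -0.011, -0.3], [1.68, 0.11, -2.96, 0.0, 0.0, -0.011, -0.3], [1.68, 0.13, -2.96, 0.0, 0.0, -0.011, -0.3], [1.68, 0.15, -2.96, 0.0, 0.0, -0.011, -0.3], [1.68, 0.17, -2.96, 0.0, 0.0, -0.011, -0.3], [1.68, 0.18, -2.96, 0.0, 0.0, -0.011, -0.3], [1.67, 0.2, -2.96, 0.0, 0.0, -0.011, -0.3], [2.88, 1.51, 0.0, 0.0, 0.0, -0.016, -0.3], [2.86, 1.55, 0.0, 0.0, 0.0, -0.016, -0.3], [2.83, 1.6, 0.0, 0.0, 0.0, -0.016, -0.3], [2.81, 1.64, 0.0, 0.0, 0.0, -0.016, -0.3], [2.78, 1.69, 0.0, 0.0, 0.0, -0.016, -0.3]]
2 [[2.75, 1.73, 0.0, 0.0, 0.0, -0.016, -0.3], [2.73, 1.78, 0.0, 0.0, 0.0, -0.016, -0.3]]
```

Emit:
{"fn": "carry_out", "kwargs": {
  "steps": [
    [[1.7,0.1,-3.0,0,0,-0.01,-0.3],[1.7,0.1,-3.0,0,0,-0.01,-0.3],[1.7,0.1,-3.0,0,0,-0.01,-0.3],[1.7,0.1,-3.0,0,0,-0.01,-0.3],[1.7,0.2,-3.0,0,0,-0.01,-0.3],[1.7,0.2,-3.0,0,0,-0.01,-0.3],[1.7,0.2,-3.0,0,0,-0.01,-0.3],[2.9,1.5,0,0,0,-0.016,-0.3],[2.9,1.5,0,0,0,-0.016,-0.3],[2.8,1.6,0,0,0,-0.016,-0.3],[2.8,1.6,0,0,0,-0.016,-0.3]]
  ]
}}

```text
time_s: 9.47
ee_pos: [0.4445, -0.0713, 0.4008]
tool_rot: [0.658, 0.753, -0.002, -0.015]
force: [0.8, -0.1, 0.8]
grip_width: 0.0555
```

Run:
```python
from h import *
st();plan([((.488,.010,.385),101.5)],-.3,step=2.5)
```

```text
t 9.47 p [ 0.4445 -0.0713  0.4008] yaw 97.66 z [-0.026  0.016 -1.   ] F [ 0.8 -0.1  0.8] w 0.0555 j [-0.17  0.16  0.34  1.78  0.01 -0.3 ]
4 [[1.86, 1.36, 0.4, -0.006, -0.005, -0.017, -0.3], [1.84, 1.39, 0.4, -0.006, -0.005, -0.017, -0.3], [1.82, 1.42, 0.4, -0.006, -0.005, -0.017, -0.3], [1.79, 1.45, 0.4, -0.006, -0.005, -0.017, -0.3]]
```

Emit:
{"fn": "carry_out", "kwargs": {
  "steps": [
    [[1.9,1.4,0.3,-0.006,-0.005,-0.017,-0.3],[1.8,1.4,0.3,-0.006,-0.005,-0.017,-0.3],[1.8,1.4,0.3,-0.006,-0.005,-0.017,-0.3],[1.8,1.4,0.3,-0.006,-0.005,-0.017,-0.3],[0,0,0,0,0,0,-0.3]]
  ]
}}

```text
time_s: 9.88
ee_pos: [0.4885, 0.0197, 0.3812]
tool_rot: [0.628, 0.778, -0.003, -0.005]
force: [-0.8, 0.2, -1.3]
grip_width: 0.0558
```

Run:
```python
from h import *
st();plan([((.488,.010,.306),101.5)],-.3,step=2.0)
f=grab("side");crop(f,200,420,60,280,2.7,"s9.png")
f=grab("top");crop(f,200,440,80,320,2.5,"t9.png")
```

```text
t 9.88 p [0.4885 0.0197 0.3812] yaw 102.22 z [-0.011  0.002 -1.   ] F [-0.8  0.2 -1.3] w 0.0558 j [ 0.04  0.22  0.36  1.73  0.   -0.17]
4 [[-0.24, -0.04, 1.88, -0.003, -0.001, 0.003, -0.3], [-0.24, -0.05, 1.88, -0.003, -0.001, 0.003, -0.3], [-0.24, -0.05, 1.88, -0.003, -0.001, 0.003, -0.3], [-0.24, -0.06, 1.88, -0.003, -0.001, 0.003, -0.3]]
```

View pics/s9.png

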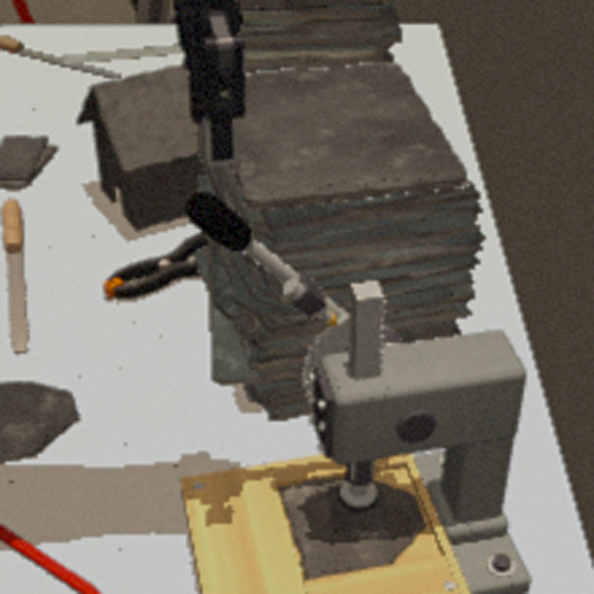

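View pics/t9.png

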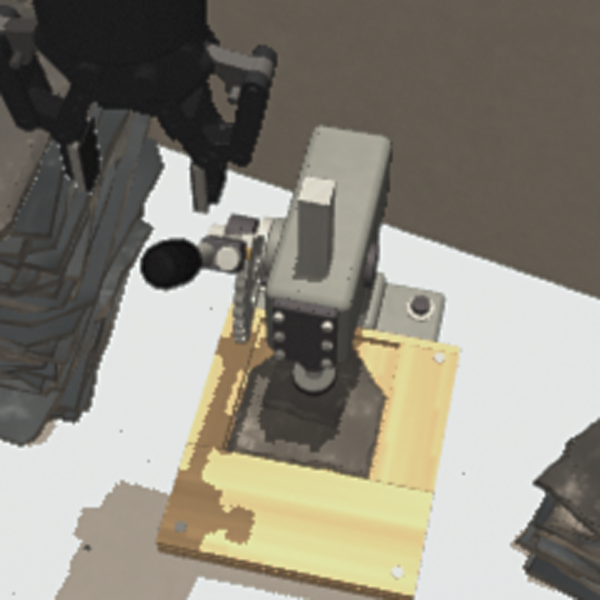

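The fingers stand above the grip, about 10 mm too far left. I'll correct that on the way down.

Emit:
{"fn": "carry_out", "kwargs": {
  "steps": [
    [[-0.9,0,0.8,-0.005,0,0.01,-0.3],[-0.1,0,1.0,0,0,0,-0.3],[0,0,0,0,0,0,-0.3]]
  ]
}}

```text
time_s: 10.23
ee_pos: [0.4881, 0.0053, 0.3626]
tool_rot: [0.634, 0.774, -0.003, -0.004]
force: [-0.6, 0.4, 0.3]
grip_width: 0.0551
```

Run:
```python
from h import *
st();plan([((.488,.010,.306),101.5)],-.3,step=1.5)
```

```text
t 10.23 p [0.4881 0.0053 0.3626] yaw 101.36 z [-0.01  0.   -1.  ] F [-0.6  0.4  0.3] w 0.0551 j [ 0.01  0.21  0.3   1.67  0.   -0.19]
4 [[0.11, 0.03, 1.41, -0.002, -0.001, -0.001, -0.3], [0.11, 0.03, 1.41, -0.002, -0.001, -0.001, -0.3], [0.12, 0.03, 1.41, -0.002, -0.001, -0.001, -0.3], [0.12, 0.03, 1.41, -0.002, -0.001, -0.001, -0.3]]
```

Emit:
{"fn": "carry_out", "kwargs": {
  "steps": [
    [[0.3,0,1.4,-0.008,0,0,-0.3],[0.1,0,1.4,0,0,0,-0.3],[0,0,1.4,0,0,0,-0.3],[0,0,1.2,0,0,0,-0.3],[0,0,0,0,0,0,-0.3]]
  ]
}}

```text
time_s: 10.65
ee_pos: [0.4851, 0.0042, 0.3084]
tool_rot: [0.637, 0.771, -0.0, -0.001]
force: [0.2, -0.3, 1.0]
grip_width: 0.0553
```

Run:
```python
from h import *
st();plan([((.488,.010,.306),101.5)],-.3,step=1.5)
f=grab("side");crop(f,220,380,80,230,3.5,"s10.png")
f=grab("top");crop(f,220,360,120,260,3.5,"t10.png")
```

```text
t 10.65 p [0.4851 0.0042 0.3084] yaw 100.83 z [-0.002  0.    -1.   ] F [ 0.2 -0.3  1. ] w 0.0553 j [ 0.01  0.19  0.14  1.52  0.   -0.18]
1 [[0.52, 0.4, 0.24, -0.002, -0.001, -0.012, -0.3]]
```

View pics/s10.png

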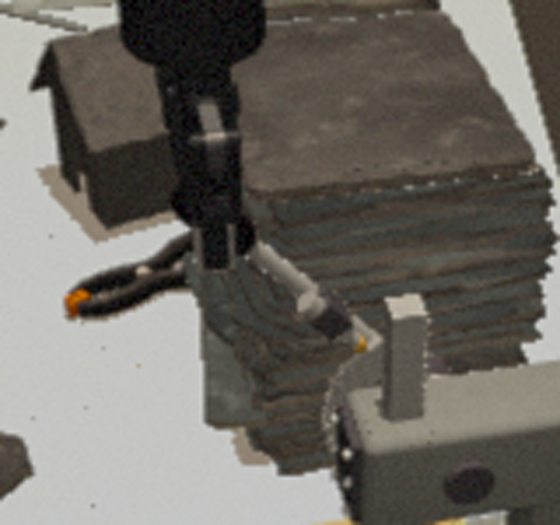

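View pics/t10.png

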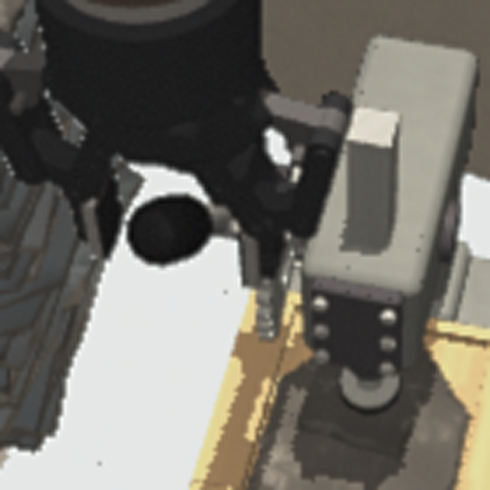

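The fingers straddle the barrel. Centring and closing.

Emit:
{"fn": "carry_out", "kwargs": {
  "steps": [
    [[0.5,0.4,0.2,0,0,-0.01,-0.3],[0,0,0,0,0,0,-0.3],[0,0,0,0,0,0,1],[0,0,0,0,0,0,1],[0,0,0,0,0,0,1],[0,0,0,0,0,0,1],[0,0,0,0,0,0,1]]
  ],
  "force": 70
}}

```text
time_s: 11.33
ee_pos: [0.4907, 0.0113, 0.3128]
tool_rot: [0.633, 0.774, 0.004, 0.002]
force: [0.1, 0.6, -0.3]
grip_width: 0.0254
```

```bash
cat >> h.py <<'E'
yaw=np.radians(11.5);PX=np.array([np.cos(yaw),np.sin(yaw)]);PY=np.array([-PX[1],PX[0]])
RAM=np.array([.5975,-.0305]);PV=RAM+.035*PX+.062*PY
def lever(off=np.zeros(3),nxt=None):
    s=get_state();Rt=R.from_quat(s["tool_rot"]);g=np.array(s["ee_pos"])+Rt.apply([0,0,env.grasp_offset])
    dx=-(g[:2]-PV)@PX; dy=(g[:2]-PV)@PY; dz=g[2]-.175
    a=np.arctan2(dz,dx);F=s["force"]; t=np.array([-np.sin(a)*-PX[0],-np.sin(a)*-PX[1],np.cos(a)]) # upward tangent
    print("t",round(s["time_s"],2),"theta",round(.84-a,3),"r",round(np.hypot(dx,dz),4),"dy",round(dy,4),"Ftan",round(float(np.dot(F,t)),1),"F",np.round(F,1),"w",round(s["grip_width"],4),"z",Rt.as_matrix()[:,2].round(3))
    return a
E
python3 - <<'E'
from h import *
st();lever()
E
```

```text
t 11.33 p [0.4907 0.0113 0.3128] yaw 101.47 z [ 0.007  0.003 -1.   ] F [ 0.1  0.6 -0.3] w 0.0254 j [ 0.02  0.2   0.16  1.53  0.   -0.18]
t 11.33 theta -0.032 r 0.2044 dy 0.0003 Ftan 0.0 F [ 0.1  0.6 -0.3] w 0.0254 z [ 0.007  0.003 -1.   ]
```

Emit:
{"fn": "carry_out", "kwargs": {
  "steps": [
    [[0,0,0,0,0,0,0],[0,0,0,0,0,0,-0.2],[0,-0.2,0.6,0,0,0,-0.2],[0,0,0.2,0,0,0,-0.2],[0,0,0,0,0,0,-0.2]]
  ]
}}

```text
time_s: 11.75
ee_pos: [0.4892, 0.0102, 0.3045]
tool_rot: [0.633, 0.774, 0.003, 0.003]
force: [0.9, -1.3, -0.4]
grip_width: 0.0516
```

Run:
```python
from h import *
st();lever()
```

```text
t 11.75 p [0.4892 0.0102 0.3045] yaw 101.45 z [ 0.009  0.002 -1.   ] F [ 0.9 -1.3 -0.4] w 0.0516 j [ 0.02  0.19  0.13  1.5   0.   -0.18]
t 11.75 theta 0.001 r 0.1992 dy -0.0005 Ftan 0.2 F [ 0.9 -1.3 -0.4] w 0.0516 z [ 0.009  0.002 -1.   ]
```

Emit:
{"fn": "carry_out", "kwargs": {
  "steps": [
    [[0,0,0,0.005,0,0,1],[0,0,0,0,0,0,1],[0,0,0,0,0,0,1],[0,0,0,0,0,0,1],[0,0,0,0,0,0,1]]
  ],
  "force": 70
}}

```text
time_s: 12.17
ee_pos: [0.4887, 0.011, 0.3046]
tool_rot: [0.633, 0.774, 0.002, 0.0]
force: [-0.3, -0.2, 0.0]
grip_width: 0.0256
```

```bash
cat >> h.py <<'E'
def lnext(thetas):
    """tool-axis rows taking the grasp point round the arc to each theta (from measured place)"""
    s=get_state();Rt=R.from_quat(s["tool_rot"]);g=np.array(s["ee_pos"])+Rt.apply([0,0,env.grasp_offset])
    r=.2
    for th in thetas:
        a=.84-th; q=np.r_[PV-r*np.cos(a)*PX,.175+r*np.sin(a)]
        print(th,(Rt.inv().apply(q-g)*100).round(2)); g=q
E
python3 - <<'E'
from h import *
lever(); lnext([.05,.1,.15,.2,.25,.3,.35,.4,.5,.6,.7,.8])
E
```

```text
t 12.17 theta 0.002 r 0.1995 dy 0.0003 Ftan -0.2 F [-0.3 -0.2  0. ] w 0.0256 z [ 0.003  0.002 -1.   ]
0.05 [-0.03 -0.74  0.62]
0.1 [-0.   -0.69  0.72]
0.15 [-0.   -0.66  0.75]
0.2 [-0.   -0.62  0.78]
0.25 [-0.   -0.58  0.81]
0.3 [-0.   -0.54  0.84]
0.35 [-0.   -0.5   0.87]
0.4 [-0.   -0.45  0.89]
0.5 [-0.   -0.77  1.85]
0.6 [-0.   -0.58  1.91]
0.7 [-0.   -0.38  1.96]
0.8 [-0.   -0.19  1.99]
```

Emit:
{"fn": "carry_out", "kwargs": {
  "steps": [
    [[0,-0.7,0.6,0,0,0,1],[0,-0.7,0.7,0,0,0,1],[0,-0.6,0.8,0,0,0,1]]
  ]
}}

```text
time_s: 12.42
ee_pos: [0.4766, 0.0085, 0.2919]
tool_rot: [0.633, 0.774, 0.011, 0.009]
force: [-6.6, 1.1, 19.6]
grip_width: 0.0253
```

Run:
```python
from h import *
lever(); lnext([.2,.22,.24,.26])
```

```text
t 12.42 theta 0.092 r 0.1994 dy 0.0004 Ftan 10.1 F [-6.6  1.1 19.6] w 0.0253 z [ 0.027  0.006 -1.   ]
0.2 [-0.04 -1.46  1.57]
0.22 [-0.   -0.24  0.32]
0.24 [-0.   -0.24  0.32]
0.26 [-0.   -0.23  0.33]
```

Emit:
{"fn": "carry_out", "kwargs": {
  "steps": [
    [[0,-0.7,0.8,0.02,0,0,1],[0,-0.5,0.5,0,0,0,1]]
  ]
}}

```text
time_s: 12.58
ee_pos: [0.4705, 0.0073, 0.2851]
tool_rot: [0.632, 0.775, 0.011, 0.009]
force: [6.2, 2.6, 5.3]
grip_width: 0.0256
```

Run:
```python
from h import *
lever(); lnext([.2,.22,.24,.26])
```

```text
t 12.58 theta 0.139 r 0.1996 dy 0.0003 Ftan 8.3 F [6.2 2.6 5.3] w 0.0256 z [ 0.028  0.005 -1.   ]
0.2 [-0.03 -0.82  0.91]
0.22 [ 0.   -0.24  0.32]
0.24 [ 0.   -0.24  0.32]
0.26 [ 0.   -0.23  0.33]
```

Emit:
{"fn": "carry_out", "kwargs": {
  "steps": [
    [[0,-0.6,0.7,0.03,0,0,1],[0,-0.4,0.5,0,0,0,1]]
  ]
}}

```text
time_s: 12.75
ee_pos: [0.4659, 0.0063, 0.2796]
tool_rot: [0.632, 0.775, 0.006, 0.006]
force: [-0.3, 1.1, 9.8]
grip_width: 0.0254
```

Run:
```python
from h import *
lever(); lnext([.2,.22,.24,.26])
```

```text
t 12.75 theta 0.174 r 0.1996 dy 0.0004 Ftan 7.6 F [-0.3  1.1  9.8] w 0.0254 z [ 0.017  0.001 -1.   ]
0.2 [-0.03 -0.36  0.38]
0.22 [ 0.   -0.24  0.32]
0.24 [ 0.   -0.23  0.32]
0.26 [ 0.   -0.23  0.33]
```

Emit:
{"fn": "carry_out", "kwargs": {
  "steps": [
    [[0,-0.5,0.6,0.02,0,0,1]]
  ]
}}

```text
time_s: 12.83
ee_pos: [0.4639, 0.0059, 0.2773]
tool_rot: [0.632, 0.775, 0.002, 0.004]
force: [-0.1, 2.2, 11.4]
grip_width: 0.0256
```

Run:
```python
from h import *
lever()
```

```text
t 12.83 theta 0.189 r 0.1996 dy 0.0003 Ftan 9.3 F [-0.1  2.2 11.4] w 0.0256 z [ 0.008 -0.001 -1.   ]
```

Emit:
{"fn": "carry_out", "kwargs": {
  "steps": [
    [[0,-0.5,0.6,0.01,0,0,1]]
  ]
}}

```text
time_s: 12.92
ee_pos: [0.4618, 0.0055, 0.2744]
tool_rot: [0.632, 0.775, 0.002, 0.003]
force: [1.7, 3.4, 9.4]
grip_width: 0.0253
```

Run:
```python
from h import *
lever()
```

```text
t 12.92 theta 0.207 r 0.1996 dy 0.0004 Ftan 9.0 F [1.7 3.4 9.4] w 0.0253 z [ 0.007 -0.002 -1.   ]
```

Emit:
{"fn": "carry_out", "kwargs": {
  "steps": [
    [[0,-0.4,0.5,0.01,0,0,1]]
  ]
}}

```text
time_s: 13.0
ee_pos: [0.4604, 0.0052, 0.2725]
tool_rot: [0.632, 0.775, 0.001, 0.003]
force: [-1.8, 1.6, 11.6]
grip_width: 0.0252
```

Run:
```python
from h import *
lever();lnext([.3])
```

```text
t 13.0 theta 0.219 r 0.1996 dy 0.0004 Ftan 8.6 F [-1.8  1.6 11.6] w 0.0252 z [ 0.006 -0.002 -1.   ]
0.3 [-0.03 -0.93  1.34]
```

Emit:
{"fn": "carry_out", "kwargs": {
  "steps": [
    [[0,-0.4,0.6,0,0,0,1]]
  ]
}}

```text
time_s: 13.08
ee_pos: [0.4587, 0.0049, 0.2698]
tool_rot: [0.632, 0.775, 0.004, 0.006]
force: [-3.9, 2.6, 13.2]
grip_width: 0.0254
```

Run:
```python
from h import *
lever()
```

```text
t 13.08 theta 0.235 r 0.1996 dy 0.0004 Ftan 9.0 F [-3.9  2.6 13.2] w 0.0254 z [ 0.014 -0.001 -1.   ]
```

Emit:
{"fn": "carry_out", "kwargs": {
  "steps": [
    [[0,-0.4,0.6,0,0,0,1]]
  ]
}}

```text
time_s: 13.17
ee_pos: [0.457, 0.0045, 0.267]
tool_rot: [0.632, 0.775, 0.007, 0.009]
force: [-2.2, 2.6, 14.6]
grip_width: 0.0257
```

Run:
```python
from h import *
lever()
```

```text
t 13.17 theta 0.252 r 0.1996 dy 0.0004 Ftan 11.3 F [-2.2  2.6 14.6] w 0.0257 z [ 0.022 -0.    -1.   ]
```

Emit:
{"fn": "carry_out", "kwargs": {
  "steps": [
    [[0,-0.4,0.6,0,0,0,1]]
  ]
}}

```text
time_s: 13.25
ee_pos: [0.4556, 0.0042, 0.2647]
tool_rot: [0.632, 0.775, 0.01, 0.012]
force: [-3.1, 2.6, 17.4]
grip_width: 0.0254
```

Run:
```python
from h import *
lever()
```

```text
t 13.25 theta 0.266 r 0.1997 dy 0.0004 Ftan 13.3 F [-3.1  2.6 17.4] w 0.0254 z [ 0.032  0.001 -0.999]
```

Emit:
{"fn": "carry_out", "kwargs": {
  "steps": [
    [[0,-0.4,0.6,0,0,0,1]]
  ]
}}

```text
time_s: 13.33
ee_pos: [0.4547, 0.004, 0.2629]
tool_rot: [0.631, 0.775, 0.015, 0.016]
force: [-3.3, 2.3, 20.0]
grip_width: 0.0255
```

Run:
```python
from h import *
lever();lnext([.4])
```

```text
t 13.33 theta 0.277 r 0.1996 dy 0.0004 Ftan 15.4 F [-3.3  2.3 20. ] w 0.0255 z [ 0.042  0.003 -0.999]
0.4 [-0.02 -1.3   2.09]
```

Emit:
{"fn": "carry_out", "kwargs": {
  "steps": [
    [[0,-0.4,0.6,0.03,0,0,1]]
  ]
}}

```text
time_s: 13.42
ee_pos: [0.4537, 0.0038, 0.2618]
tool_rot: [0.632, 0.775, 0.008, 0.01]
force: [-4.5, 1.9, 23.0]
grip_width: 0.0254
```

Run:
```python
from h import *
lever()
```

```text
t 13.42 theta 0.283 r 0.1997 dy 0.0004 Ftan 17.4 F [-4.5  1.9 23. ] w 0.0254 z [ 0.026 -0.001 -1.   ]
```

Emit:
{"fn": "carry_out", "kwargs": {
  "steps": [
    [[0,-0.4,0.6,0.03,0,0,1]]
  ]
}}

```text
time_s: 13.5
ee_pos: [0.4529, 0.0036, 0.2609]
tool_rot: [0.632, 0.775, 0.0, 0.005]
force: [-1.8, 3.0, 21.3]
grip_width: 0.0255
```

Run:
```python
from h import *
lever()
```

```text
t 13.5 theta 0.288 r 0.1997 dy 0.0003 Ftan 17.5 F [-1.8  3.  21.3] w 0.0255 z [ 0.008 -0.006 -1.   ]
```

Emit:
{"fn": "carry_out", "kwargs": {
  "steps": [
    [[0,-0.4,0.6,0.03,0,0,1]]
  ]
}}

```text
time_s: 13.58
ee_pos: [0.4522, 0.0034, 0.2604]
tool_rot: [0.631, 0.775, -0.007, -0.0]
force: [-3.4, 2.9, 22.5]
grip_width: 0.025
```

Run:
```python
from h import *
lever()
```

```text
t 13.58 theta 0.292 r 0.1997 dy 0.0004 Ftan 17.8 F [-3.4  2.9 22.5] w 0.025 z [-0.009 -0.01  -1.   ]
```

Emit:
{"fn": "carry_out", "kwargs": {
  "steps": [
    [[0,-0.4,0.6,0.03,0,0,1]]
  ]
}}

```text
time_s: 13.67
ee_pos: [0.4516, 0.0032, 0.2599]
tool_rot: [0.631, 0.775, -0.014, -0.006]
force: [-2.0, 4.2, 22.6]
grip_width: 0.0255
```

Run:
```python
from h import *
lever();lnext([.4])
```

```text
t 13.67 theta 0.295 r 0.1997 dy 0.0003 Ftan 18.8 F [-2.   4.2 22.6] w 0.0255 z [-0.027 -0.015 -1.   ]
0.4 [-0.01 -0.97  1.87]
```

Emit:
{"fn": "carry_out", "kwargs": {
  "steps": [
    [[0,-0.5,0.9,-0.02,0,0,1]]
  ]
}}

```text
time_s: 13.75
ee_pos: [0.4496, 0.0029, 0.2555]
tool_rot: [0.631, 0.776, -0.003, 0.003]
force: [-3.1, 1.4, 12.4]
grip_width: 0.0252
```

Run:
```python
from h import *
lever()
```

```text
t 13.75 theta 0.32 r 0.1997 dy 0.0004 Ftan 9.4 F [-3.1  1.4 12.4] w 0.0252 z [ 0.001 -0.009 -1.   ]
```

Emit:
{"fn": "carry_out", "kwargs": {
  "steps": [
    [[0,-0.5,0.9,0,0,0,1]]
  ]
}}

```text
time_s: 13.83
ee_pos: [0.4469, 0.0023, 0.2504]
tool_rot: [0.631, 0.776, 0.0, 0.007]
force: [-3.7, 1.7, 12.4]
grip_width: 0.0256
```

Run:
```python
from h import *
lever()
```

```text
t 13.83 theta 0.35 r 0.1997 dy 0.0003 Ftan 9.4 F [-3.7  1.7 12.4] w 0.0256 z [ 0.011 -0.008 -1.   ]
```

Emit:
{"fn": "carry_out", "kwargs": {
  "steps": [
    [[0,-0.5,0.9,0,0,0,1]]
  ]
}}

```text
time_s: 13.92
ee_pos: [0.444, 0.0017, 0.2444]
tool_rot: [0.631, 0.776, 0.003, 0.009]
force: [-2.3, 1.8, 9.9]
grip_width: 0.0256
```

Run:
```python
from h import *
lever()
```

```text
t 13.92 theta 0.383 r 0.1998 dy 0.0003 Ftan 8.1 F [-2.3  1.8  9.9] w 0.0256 z [ 0.018 -0.007 -1.   ]
```

Click 1: the pull fell from 18.8 to 9.4 N at travel of about 0.30. The next crests should come near 0.46, 0.62 and 0.78 rad.

Emit:
{"fn": "carry_out", "kwargs": {
  "steps": [
    [[0,-0.4,0.8,0.01,0,0,1]]
  ]
}}

```text
time_s: 14.0
ee_pos: [0.4415, 0.0012, 0.2391]
tool_rot: [0.631, 0.776, 0.002, 0.008]
force: [-4.4, 2.1, 13.1]
grip_width: 0.0257
```

Run:
```python
from h import *
lever()
```

```text
t 14.0 theta 0.413 r 0.1998 dy 0.0004 Ftan 10.3 F [-4.4  2.1 13.1] w 0.0257 z [ 0.015 -0.008 -1.   ]
```

Emit:
{"fn": "carry_out", "kwargs": {
  "steps": [
    [[0,-0.4,0.8,0.01,0,0,1]]
  ]
}}

```text
time_s: 14.08
ee_pos: [0.4393, 0.0008, 0.2342]
tool_rot: [0.631, 0.776, 0.001, 0.008]
force: [-4.0, 2.5, 17.4]
grip_width: 0.0259
```

Run:
```python
from h import *
lever()
```

```text
t 14.08 theta 0.439 r 0.1998 dy 0.0004 Ftan 14.7 F [-4.   2.5 17.4] w 0.0259 z [ 0.013 -0.009 -1.   ]
```

Emit:
{"fn": "carry_out", "kwargs": {
  "steps": [
    [[0,-0.4,0.8,0.01,0,0,1]]
  ]
}}

```text
time_s: 14.17
ee_pos: [0.4376, 0.0004, 0.23]
tool_rot: [0.631, 0.776, 0.0, 0.007]
force: [-3.1, 1.2, 22.3]
grip_width: 0.0253
```

Run:
```python
from h import *
lever()
```

```text
t 14.17 theta 0.462 r 0.1998 dy 0.0004 Ftan 19.7 F [-3.1  1.2 22.3] w 0.0253 z [ 0.011 -0.009 -1.   ]
```

Emit:
{"fn": "carry_out", "kwargs": {
  "steps": [
    [[0,-0.4,0.9,0.01,0,0,1]]
  ]
}}

```text
time_s: 14.25
ee_pos: [0.4354, -0.0, 0.2244]
tool_rot: [0.631, 0.776, -0.001, 0.007]
force: [-3.5, 2.1, 14.2]
grip_width: 0.0253
```

Run:
```python
from h import *
lever()
```

```text
t 14.25 theta 0.492 r 0.1999 dy 0.0004 Ftan 12.3 F [-3.5  2.1 14.2] w 0.0253 z [ 0.009 -0.01  -1.   ]
```

Emit:
{"fn": "carry_out", "kwargs": {
  "steps": [
    [[0,-0.4,0.9,0.01,0,0,1]]
  ]
}}

```text
time_s: 14.33
ee_pos: [0.4331, -0.0005, 0.2182]
tool_rot: [0.631, 0.776, -0.003, 0.005]
force: [-2.0, 2.4, 9.8]
grip_width: 0.0254
```

Run:
```python
from h import *
lever()
```

```text
t 14.33 theta 0.525 r 0.2 dy 0.0004 Ftan 8.8 F [-2.   2.4  9.8] w 0.0254 z [ 0.005 -0.011 -1.   ]
```

Click 2 came at about 0.47 (19.7 down to 8.8 N), as predicted.

Emit:
{"fn": "carry_out", "kwargs": {
  "steps": [
    [[0,-0.3,0.8,0,0,0,1]]
  ]
}}

```text
time_s: 14.42
ee_pos: [0.4314, -0.0008, 0.2123]
tool_rot: [0.631, 0.776, -0.001, 0.007]
force: [-3.1, 2.0, 8.4]
grip_width: 0.0255
```

Run:
```python
from h import *
lever()
```

```text
t 14.42 theta 0.556 r 0.1999 dy 0.0004 Ftan 7.3 F [-3.1  2.   8.4] w 0.0255 z [ 0.01 -0.01 -1.  ]
```

Emit:
{"fn": "carry_out", "kwargs": {
  "steps": [
    [[0,-0.3,0.8,0,0,0,1]]
  ]
}}

```text
time_s: 14.5
ee_pos: [0.4299, -0.0011, 0.2064]
tool_rot: [0.631, 0.776, 0.001, 0.009]
force: [-4.0, 2.9, 13.6]
grip_width: 0.0258
```

Run:
```python
from h import *
lever()
```

```text
t 14.5 theta 0.587 r 0.2 dy 0.0004 Ftan 12.3 F [-4.   2.9 13.6] w 0.0258 z [ 0.015 -0.009 -1.   ]
```

Emit:
{"fn": "carry_out", "kwargs": {
  "steps": [
    [[0,-0.3,0.8,0,0,0,1]]
  ]
}}

```text
time_s: 14.58
ee_pos: [0.4288, -0.0014, 0.2013]
tool_rot: [0.631, 0.776, 0.004, 0.011]
force: [-6.7, 3.4, 22.9]
grip_width: 0.0257
```

Run:
```python
from h import *
lever()
```

```text
t 14.58 theta 0.613 r 0.2 dy 0.0004 Ftan 21.0 F [-6.7  3.4 22.9] w 0.0257 z [ 0.021 -0.008 -1.   ]
```

Emit:
{"fn": "carry_out", "kwargs": {
  "steps": [
    [[0,-0.3,0.9,0,0,0,1]]
  ]
}}

```text
time_s: 14.67
ee_pos: [0.4277, -0.0016, 0.1957]
tool_rot: [0.631, 0.776, 0.006, 0.013]
force: [-7.5, 1.9, 16.4]
grip_width: 0.0255
```

Run:
```python
from h import *
lever()
```

```text
t 14.67 theta 0.642 r 0.2001 dy 0.0004 Ftan 14.7 F [-7.5  1.9 16.4] w 0.0255 z [ 0.028 -0.007 -1.   ]
```

Emit:
{"fn": "carry_out", "kwargs": {
  "steps": [
    [[0,-0.3,0.9,0,0,0,1]]
  ]
}}

```text
time_s: 14.75
ee_pos: [0.4265, -0.0018, 0.1891]
tool_rot: [0.63, 0.776, 0.009, 0.015]
force: [-2.4, 3.6, 6.6]
grip_width: 0.0251
```

Run:
```python
from h import *
lever()
```

```text
t 14.75 theta 0.675 r 0.2002 dy 0.0004 Ftan 6.3 F [-2.4  3.6  6.6] w 0.0251 z [ 0.034 -0.005 -0.999]
```

Click 3 came at about 0.63. The fourth is expected near 0.78–0.79, and I aim to stop near 0.85.

Emit:
{"fn": "carry_out", "kwargs": {
  "steps": [
    [[0,-0.1,0.8,0.02,0,0,1]]
  ]
}}

```text
time_s: 14.83
ee_pos: [0.4252, -0.0021, 0.1828]
tool_rot: [0.631, 0.776, 0.002, 0.009]
force: [-9.8, 0.3, 13.4]
grip_width: 0.0252
```

Run:
```python
from h import *
lever()
```

```text
t 14.83 theta 0.707 r 0.2002 dy 0.0004 Ftan 12.0 F [-9.8  0.3 13.4] w 0.0252 z [ 0.017 -0.009 -1.   ]
```

Emit:
{"fn": "carry_out", "kwargs": {
  "steps": [
    [[0,-0.1,0.7,0.01,0,0,1]]
  ]
}}

```text
time_s: 14.92
ee_pos: [0.4244, -0.0022, 0.1774]
tool_rot: [0.631, 0.776, -0.002, 0.007]
force: [-5.1, 1.5, 13.8]
grip_width: 0.0252
```

Run:
```python
from h import *
lever()
```

```text
t 14.92 theta 0.734 r 0.2002 dy 0.0004 Ftan 13.2 F [-5.1  1.5 13.8] w 0.0252 z [ 0.008 -0.011 -1.   ]
```

Emit:
{"fn": "carry_out", "kwargs": {
  "steps": [
    [[0,-0.1,0.7,0.01,0,0,1]]
  ]
}}

```text
time_s: 15.0
ee_pos: [0.4238, -0.0024, 0.1725]
tool_rot: [0.631, 0.776, -0.005, 0.004]
force: [-6.8, 1.1, 17.8]
grip_width: 0.0256
```

Run:
```python
from h import *
lever()
```

```text
t 15.0 theta 0.759 r 0.2003 dy 0.0004 Ftan 17.2 F [-6.8  1.1 17.8] w 0.0256 z [ 0.001 -0.013 -1.   ]
```

Emit:
{"fn": "carry_out", "kwargs": {
  "steps": [
    [[0,-0.1,0.7,0.01,0,0,1]]
  ]
}}

```text
time_s: 15.08
ee_pos: [0.4233, -0.0025, 0.1681]
tool_rot: [0.631, 0.776, -0.007, 0.002]
force: [-7.6, 1.7, 20.6]
grip_width: 0.0252
```

Run:
```python
from h import *
lever()
```

```text
t 15.08 theta 0.781 r 0.2003 dy 0.0004 Ftan 20.2 F [-7.6  1.7 20.6] w 0.0252 z [-0.006 -0.014 -1.   ]
```

Emit:
{"fn": "carry_out", "kwargs": {
  "steps": [
    [[0,0,0.8,0,0,0,1]]
  ]
}}

```text
time_s: 15.17
ee_pos: [0.4231, -0.0026, 0.1625]
tool_rot: [0.631, 0.776, -0.007, 0.003]
force: [-9.7, 1.0, 14.9]
grip_width: 0.0254
```

Run:
```python
from h import *
lever()
```

```text
t 15.17 theta 0.809 r 0.2003 dy 0.0004 Ftan 14.6 F [-9.7  1.  14.9] w 0.0254 z [-0.005 -0.014 -1.   ]
```

Emit:
{"fn": "carry_out", "kwargs": {
  "steps": [
    [[0,0,0.7,0,0,0,1]]
  ]
}}

```text
time_s: 15.25
ee_pos: [0.4229, -0.0026, 0.1571]
tool_rot: [0.631, 0.776, -0.007, 0.003]
force: [-4.5, 1.2, 8.3]
grip_width: 0.0255
```

Run:
```python
from h import *
lever()
```

```text
t 15.25 theta 0.836 r 0.2004 dy 0.0004 Ftan 8.3 F [-4.5  1.2  8.3] w 0.0255 z [-0.003 -0.014 -1.   ]
```

Click 4: 20.2 down to 8.3 N at about 0.80. I add a small holding push so it stays in the middle of the notch, then check.

Emit:
{"fn": "carry_out", "kwargs": {
  "steps": [
    [[0,0,0.3,0,0,0,1]]
  ]
}}

```text
time_s: 15.33
ee_pos: [0.4229, -0.0026, 0.1549]
tool_rot: [0.631, 0.776, -0.006, 0.004]
force: [-2.6, 1.6, 5.3]
grip_width: 0.0252
```

Run:
```python
from h import *
lever()
f=grab("side")
g=grab("top")
lever()
crop(f,250,400,120,300,3.2,"s11.png");crop(g,240,400,120,330,2.8,"t11.png")
```

```text
t 15.33 theta 0.847 r 0.2005 dy 0.0004 Ftan 5.3 F [-2.6  1.6  5.3] w 0.0252 z [-0.002 -0.014 -1.   ]
t 15.43 theta 0.845 r 0.2004 dy 0.0004 Ftan 12.6 F [-7.4  0.  12.5] w 0.0251 z [-0.002 -0.014 -1.   ]
```

View pics/s11.png

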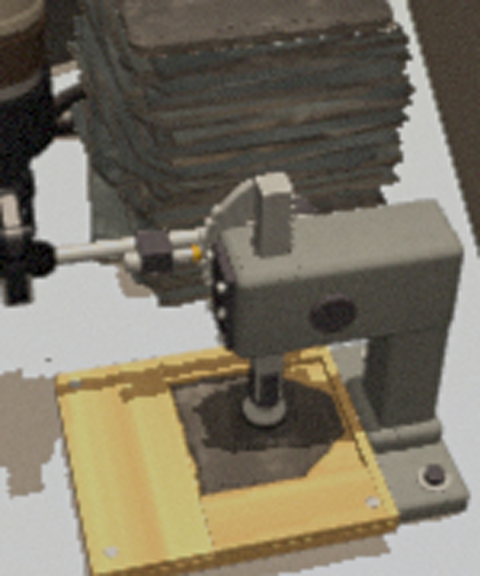

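View pics/t11.png

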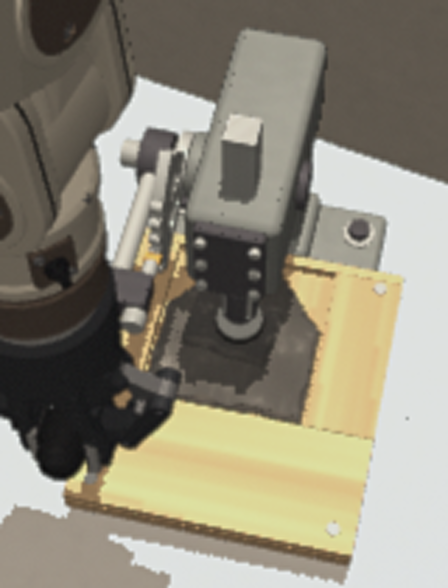

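The lever is almost level and held. The brass roller shows at side crop (198,253), and the foot is down at (265,408). I'll check the small slate by height.

Run:
```python
from h import *
for n in("top","side"):
    f=grab(n);C=cloud(f);d=C[...,:2]-RAM;x=d@PX;y=d@PY;z=C[...,2]
    reg=(abs(x)<.06)&(abs(y)<.06)
    zz=np.where(reg,cv2.medianBlur(C[...,2].astype(np.float32),3),0)
    m=((zz>.0465)&(zz<.056)).astype(np.uint8)
    k,l,s,_=cv2.connectedComponentsWithStats(m);i=1+np.argmax(s[1:,4]);q=l==i
    print(n,q.sum(),"x",np.percentile(x[q],[1,99]).round(4),"y",np.percentile(y[q],[1,99]).round(4),"z",np.median(z[q]).round(4))
lever()
```

```text
top 411 x [-0.0231  0.0212] y [-0.0251  0.0359] z 0.0495
side 228 x [-0.0261  0.0231] y [-0.0277  0.0346] z 0.0512
t 15.53 theta 0.844 r 0.2004 dy 0.0004 Ftan 12.0 F [-5.3  2.6 12. ] w 0.0254 z [-0.002 -0.014 -1.   ]
```

Run:
```python
from h import *
f=grab("side");C=cloud(f);hsv=cv2.cvtColor(f["pixels"],cv2.COLOR_RGB2HSV);z=C[...,2]
r=(C[...,0]>.3)&(C[...,0]<.47)&(C[...,1]<-.28)&(C[...,1]>-.36)&(z>.008)&(z<.03)&(hsv[...,1]>60)
P=C[r];print("stock",len(P),cv2.minAreaRect(P[:,:2].astype(np.float32)),P[:,2].max())
lever()
from workcell import close_job
print(close_job())
```

```text
stock 819 ((0.3797264099121094, -0.3204779326915741), (0.025110740214586258, 0.11948957294225693), 87.66622924804688) 0.021334981278000376
t 15.58 theta 0.843 r 0.2005 dy 0.0004 Ftan 12.4 F [-7.   0.3 12.4] w 0.0254 z [-0.002 -0.014 -1.   ]
the job is handed in; nothing more can be done
None
```

I lifted the try square off and laid it flat on the bench. The press lever is held at the fourth click, and the job was handed in at 15.6 s; no verdict came back.

- **Square:** I raised it about 7 mm, drew it straight out from under the foot and set it down front right of the press. The last picture puts the centre of its stock at (0.380, -0.320), lying flat.
- **Small slate:** By depth it sits about 1 mm (front to back) and 4 mm (sideways) from the nest centre, in both camera views. The limit is 12 mm.
- **Lever clicks:** I felt four drops in the pull, at about 0.30, 0.47, 0.63 and 0.79 rad, which matches the given 0.16 rad spacing. A fifth click would come near 0.945 rad.
- **Hold:** The gripper is still closed on the grip (25 mm opening, set to 70 N). The lever is steady at 0.843 rad with about 12 N on it.

No check failed or disagreed, but I did not check the roller against the notch in the images; the click count comes from the pull and the angle only.

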